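# Nest three parts sieves on the hook of the sloping board

### The arm

A 6-joint arm with a two-finger parallel gripper is mounted at the origin on the work surface. World frame = base frame: x ahead of the robot, y to its left, z up, the work surface at z = 0. Lengths are in m, angles in rad, forces in N, time in s.
With the tool pointing down it reaches from about 0.3 to 0.875 m from the base axis. Payload 6.4 kg.
Tool frame: the origin (TCP) lies on the mounting face of the last link; the fingertips stand 173 mm ahead of it and the grasp point (between the pads) lies 155 mm ahead of it (ctrl.grip_point_offset is the distance from the TCP to the grasp point, in m); z points along the fingers, y is the line along which they close (so a half turn about z gives the same grasp; the last joint's range is limited). The gripper opens to 85 mm and grips with 20 to 120 N. Pads are 22 mm wide; open, the fingers measure 114 mm over their backs; the gripper's body (76 mm by 85 mm) begins 54 mm behind the grasp point. The pads swing forward as they close: fully open they stand 13 mm farther back than shut.
Start: joints at [1.026, 0.181, 1.607, -0, 1.354, -0.206], TCP at [0.191, 0.542, 0.405] pointing down, gripper open.
Joint ranges: [-2.99, 2.99], [-0.89, 2.07], [0.3, 2.58], [-1.14, 4.28], [0, 2.63], [-3.12, 3.12]. Speed limits (rad/s): [2.57, 2.57, 3.01, 3.14, 3.14, 3.14].

### API

Orientations are given as a unit quaternion [w, x, y, z].
In Python, from bench import status, imaging, ctrl, models gives the robot as it stands.
- The arm moves only by the tool send_rows, never from a script. Its argument "commands" is a list that holds one entry, the list of rows, each a list of 6 numbers: the shift along the tool's x, y, z normalised to -1 to 1, where 1 is 3 cm, then the turn, a rotation vector about the tool's x, y, z normalised to -1 to 1, where 1 is 0.1 rad. A call has 1 to 8 rows; each row shifts and turns the commanded pose from where the row before left it, along the tool's axes as they then stand; what a row does not reach is not made up. A row lasts 1/12 s, in which the tool goes at most 41.7 mm and 7.16 degrees, less where a joint would pass 70% of its speed; a pose out of reach is approached as far as the arm can. A call with a number of a shift or a turn outside -1 to 1 is refused whole. A call with a gripper value outside its range is refused whole. "jaw" is the opening, from 0 (shut) to 1 (fully open), set as the call begins (left out, the last holds). The fingers move at their own pace and stop on an object; the grip force is fixed at half the most. Time passes only in rows, so rows that do not move let the fingers close. It gives the time, the measured TCP pose, the force, the opening and the grip force at its end, in the units of the state.
- status.get_obs(): the state, without advancing time (a new reading comes with each control period).
- imaging.camera(name): name is "side" or "top" or "wrist"; returns a dict with "image" (400x640x3 uint8, blue, green, red), "depth" (400x640 float32, m along the optical axis (not along the pixel's ray), 0 where there is no reading), "mtx" (3x3 intrinsics, pixels), "pose" (4x4, takes a point from camera to world coordinates). Camera axes: x right, y down, z forward; pixel columns grow to the right and rows downward; lengths in m; the calibration is good to about 2 mm. A picture is of the moment at which its call begins.
- ctrl.hand_in(): hands the job in; it is judged then, once.
Trained networks look in a picture, given as the dict that the camera call returned (one of the last four; its "shot" number tells which), for a name from the list of things; names that differ only in an ending like _2 or _b are one class to them, and where a whole thing is asked for, a point or a joint stands for the part that bears it (a point fixed in the world has none). Each returns a list of dicts, best first, with "confidence" (0 to 1); they miss things now and then, are a little off and sometimes report something else, mostly with a low value. They report only what shows in the picture. A call takes as long as a camera call. They do not tell look-alikes from the thing itself.
- models.recognise(picture, name): "centre" ([column, row] in pixels, amid what is visible of it).
- models.regions_of(picture, name): "region" (400x640 bool, what is visible of it) and "centre" ([column, row] in pixels, amid what is visible of it).
The state is a dict: "time_s": time; "q": joint angles; "dq": joint speeds; "joint_efforts": joint torques, N m; "eef_pos": TCP position; "eef_rot": TCP orientation; "wrist_force": force on the tool from outside, world axes, zero at the start; "torque": the same for the moment, N m; "opening": opening from 0.0 (shut) to 1.0 (fully open); "grasp_force": force on a finger pad.
Only numpy, scipy, OpenCV 4.12 (cv2) and the standard library are available. Lean on these libraries where they do the work, as an engineer would, in place of code of your own. Each camera call takes 0.05 s, during which the arm holds its last target. There are 200 camera calls.

### The job

Hang the three washed parts sieves by the eyes of their handles on the one hook of the sloping board: the largest first, then the medium one, then the smallest, each seated right down on the hook with its cup hanging straight down the slope, mouth outward, and nested inside the one before. Leave the can, the jar and the gear housing where they stand, and let go of everything at the end.

Things in the scene. Friction and masses are not known exactly. Their poses are not given: they have to be found in the camera images.
- board: Fixed grey sloping board, 190 mm wide, face rising at 40 deg (0.70 rad) from level. Origin on the bench under its middle; x level, from its low front edge (nearest the robot) to its high back, z up. Dark cheeks along both sides (inner faces 87 mm from the centre line) stand 22 mm proud of the face, a lip at the front edge 12 mm.
- hook_seat (a point): The fixed hook high on the board. Point: centre of the top of its black boss (26 mm across, 35 mm high from the face), on which the first eye rests. z: along the hook, square out of the face (40 deg from vertical, leaning to the robot); x: up the slope; y: level. Its 8 mm steel pin runs 32 mm on along z, then bends up the slope: end at x 6, z 43 mm, plus a 4 mm round.
- large_cup (a point): The large steel parts sieve: open round cup 104 mm across the rim, 92 mm across the flat foot, 42 mm high, 3 mm wall and perforated floor, standing mouth up; from its rim a flat straight handle runs to an eye. Point: on the cup's axis, half-way up (21.0 mm above the foot). x: along the handle from cup to eye; z: out of the mouth. 80 to 210 g, mostly in the cup.
- large_grip (a point): Grasping place on the large sieve: middle of its handle, 10 mm wide and 6 mm thick (underside 36 mm above the foot, top flush with the rim); the point is half-way up its thickness, 85 mm from the cup's axis. Axes as the cup's.
- large_eye (a point): Centre of the hole in the large sieve's eye, a flat eight-sided ring (hole 26 mm, outside 38 mm, 6 mm thick) level with the handle, 140 mm from the cup's axis, 55 mm beyond the grasping place. Axes as the cup's.
- medium_cup (a point): The medium steel parts sieve: open round cup 84 mm across the rim, 72 mm across the flat foot, 44.5 mm high, 3 mm wall and perforated floor, standing mouth up; from its rim a flat straight handle runs to an eye. Point: on the cup's axis, half-way up (22.25 mm above the foot). x: along the handle from cup to eye; z: out of the mouth. 80 to 210 g, mostly in the cup.
- medium_grip (a point): Grasping place on the medium sieve: middle of its handle, 17 mm wide and 6 mm thick (underside 38.5 mm above the foot, top flush with the rim); the point is half-way up its thickness, 85 mm from the cup's axis. Axes as the cup's.
- medium_eye (a point): Centre of the hole in the medium sieve's eye, a flat eight-sided ring (hole 26 mm, outside 38 mm, 6 mm thick) level with the handle, 140 mm from the cup's axis, 55 mm beyond the grasping place. Axes as the cup's.
- small_cup (a point): The small steel parts sieve: open round cup 64 mm across the rim, 54 mm across the flat foot, 47 mm high, 3 mm wall and perforated floor, standing mouth up; from its rim a flat straight handle runs to an eye. Point: on the cup's axis, half-way up (23.5 mm above the foot). x: along the handle from cup to eye; z: out of the mouth. 80 to 210 g, mostly in the cup.
- small_grip (a point): Grasping place on the small sieve: middle of its handle, 24 mm wide and 6 mm thick (underside 41 mm above the foot, top flush with the rim); the point is half-way up its thickness, 85 mm from the cup's axis. Axes as the cup's.
- small_eye (a point): Centre of the hole in the small sieve's eye, a flat eight-sided ring (hole 26 mm, outside 38 mm, 6 mm thick) level with the handle, 140 mm from the cup's axis, 55 mm beyond the grasping place. Axes as the cup's.
- can: Bystander: upright spray can 52 mm across, 170 mm tall, standing between the sieves and the board; origin at the centre of its foot.
- jar: Bystander: closed glass jar 64 mm across, 80 mm tall; origin at the centre of its foot.
- housing: Bystander: open dark cast gear housing with copper stators, 120 x 270 mm, 45 mm high, long side along its y; origin at the centre of its underside.
Things that resemble listed ones, but are neither listed nor needed, are in the scene too. What is shaped like the part that bears medium_cup but brown or pink is not meant.

How it is judged:
By the outcome, as a careful person would: the job done as asked, in the order asked, and still so for the second after the job is handed in, with the robot touching nothing.
It also fails if it takes over 72 s, if anything falls off the work surface, if the arm or the gripper's body presses on something with over 40 N, if the wrist force passes 120 N, or if a joint passes its speed limit or range.

## Working session

There is one attempt and no reset: what is moved stays moved. The work goes in short steps, Python scripts to look and compute and a tool call to move; the robot and the scene stay as the last step left them, time stands still between calls to the robot, and variables do not carry over. Pictures are saved under pics/ and viewed, at most 10 in all, crops included, and the job is handed in when it is done.

Besides the shell and the picture viewer there is one more tool, called after "Emit:" by a JSON object that holds its "name" and its "arguments". send_rows: Moves the arm, as the interface text tells. Its arguments: {"type":"object","properties":{"commands":{"type":"array"},"jaw":{"type":"number"}},"required":["commands"]}

```bash
ls; mkdir -p pics; cat > h.py <<'E'
import numpy as np, cv2
from scipy.spatial.transform import Rotation as R
from bench import status, imaging, ctrl, models
def w(p,uv,d=None):
    u,v=uv
    if d is None: d=p["depth"][int(round(v)),int(round(u))]
    K=p["mtx"]; c=np.array([(u-K[0,2])/K[0,0]*d,(v-K[1,2])/K[1,1]*d,d,1])
    return (p["pose"]@c)[:3]
def cloud(p):
    d=p["depth"]; v,u=np.mgrid[0:400,0:640]; K=p["mtx"]
    c=np.stack([(u-K[0,2])/K[0,0]*d,(v-K[1,2])/K[1,1]*d,d],-1)
    return c@p["pose"][:3,:3].T+p["pose"][:3,3]
def proj(p,x):
    c=np.linalg.inv(p["pose"])@np.append(x,1); q=p["mtx"]@c[:3]; return q[:2]/q[2]
E
python3 - <<'E'
from h import *
o=status.get_obs(); print({k:np.round(v,3) for k,v in o.items()}, ctrl.grip_point_offset)
for n in ["top","side"]:
    p=imaging.camera(n); cv2.imwrite(f"pics/{n}0.png",p["image"])
    print(n,np.round(p["pose"],3).tolist(),p["mtx"][0,0])
    for k in ["board","large_cup","medium_cup","small_cup","can","jar","housing","large_eye","medium_eye","small_eye","large_grip","medium_grip","small_grip","hook_seat"]:
        for r in models.recognise(p,k)[:4]:
            print(k,np.round(r["centre"]),round(r["confidence"],2),np.round(w(p,r["centre"]),3))
E
```

```text
pics
{'time_s': np.float64(0.0), 'q': array([ 1.026,  0.182,  1.608,  0.   ,  1.354, -0.206]), 'dq': array([-0.001, -0.   ,  0.002, -0.002, -0.001,  0.001]), 'joint_efforts': array([ 1.0000e-03, -4.4488e+01, -3.5133e+01, -0.0000e+00,  9.0000e-03,
       -0.0000e+00]), 'eef_pos': array([0.191, 0.542, 0.404]), 'eef_rot': array([-0.   ,  0.169,  0.986, -0.001]), 'wrist_force': array([-0.05 , -0.308, -0.069]), 'torque': array([0.005, 0.052, 0.005]), 'grasp_force': np.float64(0.0), 'opening': np.float64(0.997)} 0.1547
top [[-0.025, -0.996, 0.081, 0.452], [-1.0, 0.025, -0.006, 0.098], [0.004, -0.081, -0.997, 1.553], [0.0, 0.0, 0.0, 1.0]] 457.7555440628576
board [467. 231.] 0.93 [ 0.477 -0.363  0.103]
large_cup [346. 256.] 0.8 [0.406 0.017 0.003]
medium_cup [297. 235.] 0.78 [0.478 0.179 0.009]
medium_cup [182. 273.] 0.78 [0.364 0.563 0.019]
medium_cup [190. 214.] 0.56 [0.56  0.54  0.002]
small_cup [238. 256.] 0.79 [0.416 0.373 0.049]
can [398. 199.] 0.75 [ 0.579 -0.136  0.169]
jar [360. 151.] 0.88 [ 0.747 -0.033  0.08 ]
housing [289. 156.] 0.73 [0.743 0.2   0.031]
large_eye [343. 257.] 0.96
[... 1194 characters left out ...]
] 0.93 [0.759 0.195 0.026]
large_eye [279. 252.] 0.69 [0.422 0.047 0.002]
medium_eye [226. 169.] 0.8 [0.384 0.572 0.005]
medium_eye [282. 214.] 0.68 [0.486 0.195 0.015]
medium_eye [271. 158.] 0.59 [0.553 0.516 0.042]
medium_eye [277. 251.] 0.4 [0.418 0.051 0.004]
small_eye [245. 186.] 0.56 [0.411 0.371 0.039]
small_eye [280. 213.] 0.35 [0.479 0.2   0.021]
large_grip [277. 251.] 0.96 [0.419 0.05  0.004]
medium_grip [267. 158.] 0.92 [0.554 0.579 0.008]
medium_grip [279. 215.] 0.87 [0.478 0.202 0.01 ]
medium_grip [224. 168.] 0.84 [0.38  0.571 0.014]
small_grip [240. 184.] 0.81 [0.405 0.417 0.023]
hook_seat [387. 311.] 0.62 [ 0.513 -0.386  0.181]
hook_seat [362. 255.] 0.24 [ 0.573 -0.176  0.124]
```

View pics/top0.png

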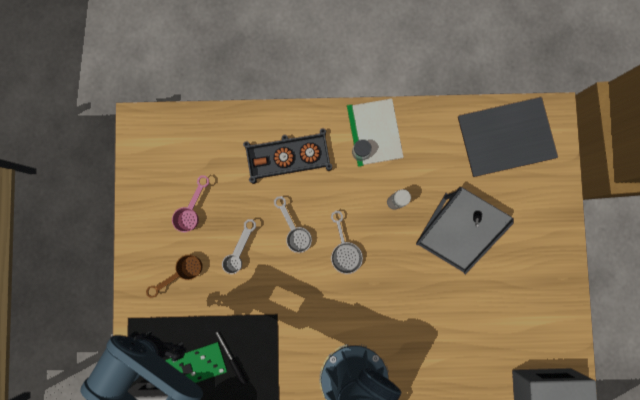

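View pics/side0.png

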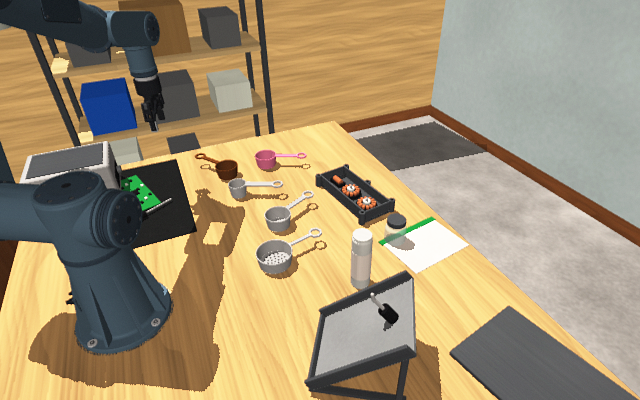

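Top view: the wanted steel sieves are large cup (347,257) with eye (338,214), medium cup (299,239) with eye (281,201), and small cup (233,264) with eye (250,224). The look-alikes are pink (186,219) and brown (189,267), which I reject. The board is at (465,229), its hook at (478,216) and the can at (400,198).

```bash
cat >> h.py <<'E'
from scipy.optimize import least_squares
def circ(P,r):
    f=least_squares(lambda c:np.hypot(P[:,0]-c[0],P[:,1]-c[1])-r,P[:,:2].mean(0),loss="soft_l1",f_scale=.002); return f.x
SV={"large":(.052,.042),"medium":(.042,.0445),"small":(.032,.047)}
def sieve(C,guess,name):
    """rough fit from a cloud: points at rim height near the guess (cup xy)"""
    r,h=SV[name]; P=C.reshape(-1,3); P=P[(abs(P[:,2]-h)<.008)&(np.hypot(*(P[:,:2]-guess).T)<.19)]
    d=np.hypot(*(P[:,:2]-guess).T); rim=P[d<r+.015]
    c=circ(rim,r-.0015)
    v=P[:,:2]-c; d=np.hypot(*v.T); far=v[(d>r+.012)&(d<.165)]
    m=np.median(far,0); m/=np.linalg.norm(m)
    s=far@m; t=far@np.array([-m[1],m[0]]); k=(abs(t)<.025)&(s>0); far=far[k]
    yaw=np.arctan2(*far.mean(0)[::-1])
    return c,yaw,len(rim),len(far),np.hypot(*far.T).max()
E
python3 - <<'E'
from h import *
G={"large":(.40,.02),"medium":(.46,.18),"small":(.40,.39)}
for n in ["top","side"]:
    p=imaging.camera(n); C=cloud(p); C[p["depth"]==0]=9
    for k in G:
        px=[347,257] if k=="large" else [299,239] if k=="medium" else [233,264]
        g=w(p,px,1.52)[:2] if n=="top" else None
        if n=="top": G[k]=g
        try:
            c,y,a,b,m=sieve(C,G[k],k); print(n,k,c.round(4),y.round(3),a,b,m.round(3))
            if n=="top": G[k]=c
        except Exception as e: print(n,k,e)
    for r in models.regions_of(p,"board")[:1]:
        M=r["region"]; Q=C[M]; Q=Q[(Q[:,2]>0.01)&(Q[:,2]<.5)]
        best=None; rg=np.random.default_rng(0)
        for _ in range(300):
            a=Q[rg.choice(len(Q),3)]; nn=np.cross(a[1]-a[0],a[2]-a[0]); L=np.linalg.norm(nn)
            if L<1e-6: continue
            nn/=L; k=abs((Q-a[0])@nn)<.003
            if best is None or k.sum()>best.sum(): best=k
        I=Q[best]; c=I.mean(0); nn=np.linalg.svd(I-c)[2][2]; nn*=np.sign(nn[2])
        print(n,"board n",nn.round(3),"tilt",np.degrees(np.arccos(nn[2])).round(2),"yaw",np.arctan2(-nn[1],-nn[0]).round(3),c.round(3),best.sum())
        h=(C-c)@nn; near=np.linalg.norm(C-c,axis=-1)<.25
        T=near&(h>.028)&(h<.09)&(p["depth"]>0); u=np.array([-nn[0],-nn[1],0]);up=u-nn*(u@nn);up/=np.linalg.norm(up); lat=np.cross(nn,up)
        for X in C[T][::max(1,T.sum()//25)]: print(X.round(3),((X-c)@up).round(3),((X-c)@lat).round(3),((X-c)@nn).round(3))
        e=((I-c)@lat); print("lat range",np.percentile(e,[0,2,98,100]).round(3)); e=((I-c)@up); print("up range",np.percentile(e,[0,2,98,100]).round(3))
p=imaging.camera("wrist"); print(p["pose"].round(3).tolist(),p["mtx"].round(0).tolist())
E
```

```text
top large [0.4015 0.0177] 0.209 138 106 0.157
top medium [0.4654 0.1739] 0.448 118 165 0.158
top small [0.3926 0.3934] -0.45 98 233 0.157
top board n [-0.547  0.352  0.76 ] tilt 40.53 yaw -0.572 [ 0.482 -0.356  0.102] 2555
[ 0.608 -0.151  0.168] 0.039 0.24 0.053
[ 0.586 -0.15   0.166] 0.024 0.229 0.064
[ 0.574 -0.171  0.166] 0.025 0.205 0.063
[ 0.562 -0.144  0.165] 0.005 0.222 0.078
[ 0.513 -0.378  0.176] 0.078 -0.002 0.032
[ 0.41  -0.149  0.   ] -0.197 0.135 0.035
[ 0.392 -0.202  0.004] -0.185 0.081 0.029
[ 0.379 -0.188 -0.   ] -0.201 0.085 0.038
[ 0.369 -0.178  0.   ] -0.212 0.088 0.047
[ 0.361 -0.248  0.003] -0.186 0.025 0.029
[ 0.352 -0.206  0.006] -0.207 0.055 0.051
[ 0.344 -0.235 -0.005] -0.207 0.027 0.037
[ 0.337 -0.258 -0.002] -0.2 0.004 0.035
[ 0.33  -0.258 -0.005] -0.207 -0.0 0.036
[ 0.324 -0.25  -0.001] -0.211 0.003 0.045
[ 0.318 -0.236  0.002] -0.219 0.012 0.056
[ 0.31  -0.23  -0.005] -0.23 0.013 0.057
[ 0.305 -0.323  0.002] -0.191 -0.068 0.032
[ 0.299 -0.289  0.001] -0.209 -0.043 0.047
[ 0.294 -0.258  0.003] -0.224 -0.02 0.062
[ 0.288 -0.356  0.001] -0.189 -0.105 0.03
[ 
[... 1164 characters left out ...]
-0.224 -0.006 0.055
[ 0.306 -0.262  0.001] -0.22 -0.014 0.049
[ 0.305 -0.273  0.001] -0.217 -0.023 0.046
[ 0.312 -0.286  0.   ] -0.208 -0.031 0.036
[ 0.32  -0.303  0.003] -0.193 -0.04 0.028
[ 0.29  -0.302  0.002] -0.214 -0.055 0.044
[ 0.273 -0.306  0.002] -0.223 -0.069 0.052
[ 0.266 -0.317  0.004] -0.223 -0.081 0.054
[ 0.276 -0.333  0.003] -0.21 -0.089 0.042
[ 0.272 -0.345  0.002] -0.208 -0.102 0.039
[ 0.273 -0.361  0.001] -0.201 -0.115 0.032
lat range [-0.096 -0.094  0.088  0.094]
up range [-0.143 -0.126  0.115  0.118]
[[0.333, 0.905, 0.265, 0.123], [0.943, -0.32, -0.095, 0.566], [-0.001, 0.281, -0.96, 0.373], [0.0, 0.0, 0.0, 1.0]] [[309.0, 0.0, 315.0], [0.0, 309.0, 198.0], [0.0, 0.0, 1.0]]
```

```bash
cat >> h.py <<'E'
def down(yaw,tilt=0.):
    """tool rotation for a sieve with x heading yaw, z tilted back by tilt (board: .698)"""
    S=R.from_euler("ZYX",[yaw,-tilt,0]).as_matrix()
    return S@np.diag([1,-1,-1.])
def cur():
    o=status.get_obs(); q=o["eef_rot"]; return np.array(o["eef_pos"]),R.from_quat([q[1],q[2],q[3],q[0]]).as_matrix(),o
def plan(target,Rt,n=None,start=None,ramp=True,vmax=1.):
    """target: grasp point (m). prints rows in packs of 8, returns end pose"""
    if start is None: p0,R0,_=cur()
    else: p0,R0=start
    off=ctrl.grip_point_offset; p1=np.asarray(target)-off*Rt[:,2]
    rv=R.from_matrix(R0.T@Rt).as_rotvec()
    need=max(np.linalg.norm(p1-p0)/.03,np.linalg.norm(rv)/.1)/vmax
    N=n or int(np.ceil(need))+(4 if ramp else 0)
    W=np.ones(N)
    if ramp and N>6: W[[0,-1]]=.3; W[[1,-2]]=.65
    f=np.cumsum(W)/W.sum(); p,Rc=p0.copy(),R0.copy(); out=[]
    for s in f:
        pt=p0+s*(p1-p0); Rn=R0@R.from_rotvec(rv*s).as_matrix()
        a=Rc.T@(pt-p)/.03; b=R.from_matrix(Rc.T@Rn).as_rotvec()/.1
        row=np.round(np.r_[a,b],2); row=row+0.
        out.append(row); p=p+Rc@row[:3]*.03; Rc=Rc@R.from_rotvec(row[3:]*.1).as_matrix()
    A=np.array(out); assert abs(A).max()<=1,abs(A).max()
    for i in range(0,N,8): print(str(A[i:i+8].tolist()).replace(" ",""))
    print("end",p.round(4),"err mm",((p-p1)*1e3).round(2)); return p,Rc
E
python3 - <<'E'
from h import *
plan([.483,.035,.15],down(.22))
E
```

```text
[[-0.16,-0.14,0.04,0.0,0.0,0.28],[-0.35,-0.28,0.07,0.0,0.0,0.6],[-0.57,-0.41,0.12,0.0,0.0,0.93],[-0.6,-0.35,0.12,0.0,0.0,0.92],[-0.64,-0.3,0.12,0.0,0.0,0.93],[-0.66,-0.23,0.12,0.0,0.0,0.92],[-0.67,-0.18,0.12,0.0,0.0,0.93],[-0.69,-0.11,0.12,0.0,0.0,0.92]]
[[-0.7,-0.05,0.12,0.0,0.0,0.93],[-0.7,0.02,0.12,0.0,0.0,0.93],[-0.69,0.09,0.12,0.0,0.0,0.92],[-0.69,0.14,0.12,0.0,0.0,0.93],[-0.67,0.21,0.12,0.0,0.0,0.92],[-0.64,0.27,0.12,0.0,0.0,0.93],[-0.62,0.33,0.12,0.0,0.0,0.92],[-0.58,0.38,0.12,0.0,0.0,0.93]]
[[-0.55,0.44,0.12,0.0,0.0,0.93],[-0.5,0.49,0.11,0.0,0.0,0.92],[-0.46,0.53,0.12,0.0,0.0,0.93],[-0.41,0.57,0.12,0.0,0.0,0.92],[-0.35,0.6,0.12,0.0,0.0,0.93],[-0.29,0.63,0.12,0.0,0.0,0.92],[-0.24,0.66,0.12,0.0,0.0,0.93],[-0.17,0.68,0.12,0.0,0.0,0.93]]
[[-0.11,0.69,0.12,0.0,0.0,0.92],[-0.04,0.7,0.12,0.0,0.0,0.93],[0.02,0.7,0.12,0.0,0.0,0.92],[0.08,0.69,0.12,0.0,0.0,0.93],[0.1,0.44,0.08,0.0,0.0,0.6],[0.06,0.21,0.03,0.0,0.0,0.28]]
end [0.4831 0.0349 0.3048] err mm [ 0.07 -0.09  0.07]
```

Emit:
{"name": "send_rows", "arguments": {"commands": [[[-0.16,-0.14,0.04,0.0,0.0,0.28],[-0.35,-0.28,0.07,0.0,0.0,0.6],[-0.57,-0.41,0.12,0.0,0.0,0.93],[-0.6,-0.35,0.12,0.0,0.0,0.92],[-0.64,-0.3,0.12,0.0,0.0,0.93],[-0.66,-0.23,0.12,0.0,0.0,0.92],[-0.67,-0.18,0.12,0.0,0.0,0.93],[-0.69,-0.11,0.12,0.0,0.0,0.92]]], "jaw": 0.6}}

```text
time_s: 2.42
eef_pos: [0.2641, 0.4148, 0.3796]
eef_rot: [0.0, 0.474, 0.881, 0.0]
wrist_force: [1.0, 0.1, 0.7]
opening: 0.602
grasp_force: 0.0
```

Emit:
{"name": "send_rows", "arguments": {"commands": [[[-0.7,-0.05,0.12,0.0,0.0,0.93],[-0.7,0.02,0.12,0.0,0.0,0.93],[-0.69,0.09,0.12,0.0,0.0,0.92],[-0.69,0.14,0.12,0.0,0.0,0.93],[-0.67,0.21,0.12,0.0,0.0,0.92],[-0.64,0.27,0.12,0.0,0.0,0.93],[-0.62,0.33,0.12,0.0,0.0,0.92],[-0.58,0.38,0.12,0.0,0.0,0.93]]]}}

```text
time_s: 3.08
eef_pos: [0.3477, 0.2693, 0.3509]
eef_rot: [0.0, 0.761, 0.649, 0.0]
wrist_force: [0.2, 0.3, -0.8]
opening: 0.6
grasp_force: 0.0
```

Emit:
{"name": "send_rows", "arguments": {"commands": [[[-0.55,0.44,0.12,0.0,0.0,0.93],[-0.5,0.49,0.11,0.0,0.0,0.92],[-0.46,0.53,0.12,0.0,0.0,0.93],[-0.41,0.57,0.12,0.0,0.0,0.92],[-0.35,0.6,0.12,0.0,0.0,0.93],[-0.29,0.63,0.12,0.0,0.0,0.92],[-0.24,0.66,0.12,0.0,0.0,0.93],[-0.17,0.68,0.12,0.0,0.0,0.93]]]}}

```text
time_s: 3.75
eef_pos: [0.4313, 0.1237, 0.3224]
eef_rot: [0.0, 0.944, 0.33, 0.0]
wrist_force: [1.3, -0.6, 0.1]
opening: 0.6
grasp_force: 0.0
```

Emit:
{"name": "send_rows", "arguments": {"commands": [[[-0.11,0.69,0.12,0.0,0.0,0.92],[-0.04,0.7,0.12,0.0,0.0,0.93],[0.02,0.7,0.12,0.0,0.0,0.92],[0.08,0.69,0.12,0.0,0.0,0.93],[0.1,0.44,0.08,0.0,0.0,0.6],[0.06,0.21,0.03,0.0,0.0,0.28]]]}}

```text
time_s: 4.25
eef_pos: [0.4835, 0.0331, 0.3045]
eef_rot: [0.0, 0.994, 0.107, -0.0]
wrist_force: [-0.8, 0.2, 0.0]
opening: 0.6
grasp_force: 0.0
```

```bash
python3 - <<'E'
from h import *
p=imaging.camera("wrist"); cv2.imwrite("pics/w1.png",p["image"]); np.savez("w1.npz",**{k:p[k] for k in("image","depth","mtx","pose")})
for k in ["large_cup","large_grip","large_eye"]:
    for r in models.recognise(p,k)[:2]: print(k,np.round(r["centre"]),round(r["confidence"],2),np.round(w(p,r["centre"]),4))
C=cloud(p); C[p["depth"]==0]=9
print(sieve(C,np.array([.4005,.0157]),"large"), sieve(C,np.array([.4640,.172]),"medium"))
P=C.reshape(-1,3);P=P[abs(P[:,2]-.039)<.008]; 
for r in (.065,.075,.085,.095,.105,.115):
    c=np.array([.4005,.0157]); u=np.array([np.cos(.22),np.sin(.22)]); v=P[:,:2]-c; s=v@u; t=v@np.array([-u[1],u[0]]); k=(abs(s-r)<.003)&(abs(t)<.03); print(r,t[k].mean().round(4),t[k].min().round(4),t[k].max().round(4),P[k,2].mean().round(4))
E
```

```text
large_cup [316. 282.] 0.71 [0.3904 0.0122 0.0024]
large_grip [316. 282.] 0.67 [0.39   0.0116 0.0026]
large_eye [318. 281.] 0.55 [0.3917 0.0099 0.0016]
(array([0.40186434, 0.01658126]), np.float64(0.22622523119788773), 2068, 1786, np.float64(0.15781035068299532)) (array([0.4654827 , 0.17167767]), np.float64(0.442854728910337), 2989, 3568, np.float64(0.13489872860586422))
0.065 -0.0006 -0.005 0.0038 0.0413
0.075 -0.0006 -0.0051 0.0037 0.0413
0.085 -0.0008 -0.0051 0.0036 0.0414
0.095 -0.001 -0.0059 0.0035 0.0413
0.105 -0.0013 -0.0059 0.0033 0.0412
0.115 -0.0013 -0.006 0.0032 0.0413
```

View pics/w1.png

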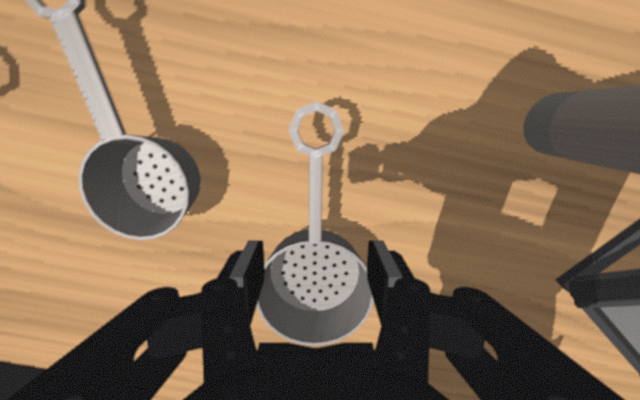

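The wrist view shows the steel large sieve: cup at (316,290), handle straight up the image and eye at (316,129). The medium sieve is at upper left, (135,187).

```bash
cat >> h.py <<'E'
def ray(p,uv,z):
    """world point on the pixel ray at height z"""
    a=w(p,uv,1.); o=p["pose"][:3,3]; return o+(a-o)*(z-o[2])/(a[2]-o[2])
E
python3 - <<'E'
from h import *
p=dict(np.load("w1.npz")); C=cloud(p); C[p["depth"]==0]=9
M=abs(C[...,2]-.040)<.008; v=C[...,:2]-np.array([.4019,.0166]); d=np.hypot(v[...,0],v[...,1]); M&=(d>.115)&(d<.17)&(abs(np.arctan2(v[...,1],v[...,0])-.2)<.3)
vv,uu=np.nonzero(M); hull=cv2.convexHull(np.c_[uu,vv].astype(np.int32)); 
# eye: circle of outer ring, in metres
P=C[M]; f=least_squares(lambda c:np.hypot(P[:,0]-c[0],P[:,1]-c[1])-.016,[.539,.045],loss="soft_l1",f_scale=.003).x
print(f, ray(p,(316.5,129),.042)); e=f; c=np.array([.4019,.0166]); print(np.hypot(*(e-c)),np.arctan2(*(e-c)[::-1]))
print(cur()[0])
plan([.4845,.0335,.0385],down(.207))
E
```

```text
[0.53684053 0.04466305] [0.53810587 0.04375603 0.042     ]
0.13782772311550004 0.20504340128670154
[0.4826768  0.03520463 0.30476379]
[[0.0,0.0,0.19,0.0,0.0,0.01],[0.01,0.01,0.41,0.0,0.0,0.01],[0.01,0.01,0.63,0.0,0.0,0.03],[0.0,0.02,0.63,0.0,0.0,0.02],[0.01,0.01,0.63,0.0,0.0,0.02],[0.01,0.01,0.63,0.0,0.0,0.03],[0.01,0.01,0.41,0.0,0.0,0.01],[0.0,0.0,0.19,0.0,0.0,0.01]]
end [0.4845 0.0335 0.1932] err mm [ 0.04  0.01 -0.04]
```

Emit:
{"name": "send_rows", "arguments": {"commands": [[[0.0,0.0,0.19,0.0,0.0,0.01],[0.01,0.01,0.41,0.0,0.0,0.01],[0.01,0.01,0.63,0.0,0.0,0.03],[0.0,0.02,0.63,0.0,0.0,0.02],[0.01,0.01,0.63,0.0,0.0,0.02],[0.01,0.01,0.63,0.0,0.0,0.03],[0.0,0.01,0.41,0.0,0.0,0.01],[0.0,0.0,0.19,0.0,0.0,0.01]]], "jaw": 0.6}}

```text
time_s: 5.12
eef_pos: [0.4833, 0.0341, 0.1912]
eef_rot: [-0.0, 0.995, 0.104, -0.002]
wrist_force: [-0.6, -0.1, -0.0]
opening: 0.603
grasp_force: 0.0
```

Emit:
{"name": "send_rows", "arguments": {"commands": [[[0,0,0,0,0,0],[0,0,0,0,0,0],[0,0,0,0,0,0],[0,0,0,0,0,0],[0,0,0,0,0,0],[0,0,0,0,0,0]]], "jaw": 0.0}}

```text
time_s: 5.62
eef_pos: [0.4852, 0.0332, 0.1941]
eef_rot: [0.0, 0.995, 0.103, 0.001]
wrist_force: [0.8, 1.8, 2.3]
opening: 0.098
grasp_force: 58.6
```

```bash
python3 - <<'E'
from h import *
p,Rm,o=cur(); print(p.round(4),o["opening"],o["grasp_force"],o["time_s"],(p+.1547*Rm[:,2]).round(4),o["wrist_force"])
E
```

```text
[0.4852 0.0332 0.1941] 0.09847043712404237 58.591790199279785 5.6167 [0.4856 0.0332 0.0394] [0.75690677 1.84882022 2.32211353]
```

```bash
cat >> h.py <<'E'
BY=-.5695; N=R.from_euler("ZYX",[BY,-np.radians(40),0]).as_matrix()  # columns: up slope, level, normal
def hookfit(p,c=np.array([.482,-.358,.1035]),verbose=True):
    C=cloud(p).reshape(-1,3); C=C[p["depth"].ravel()>0]; L=(C-c)@N
    k=(abs(L[:,0])<.1)&(abs(L[:,1])<.07); h0=np.median(L[k&(abs(L[:,2])<.012),2])
    L[:,2]-=h0
    near=(abs(L[:,0]-.08)<.04)&(abs(L[:,1])<.035)
    b=L[near&(L[:,2]>.006)&(L[:,2]<.037)]; t=L[near&(L[:,2]>.041)&(L[:,2]<.09)]
    f=lambda P,r:least_squares(lambda q:np.maximum(np.hypot(P[:,0]-q[0],P[:,1]-q[1])-r,-.002),P[:,:2].mean(0),loss="soft_l1",f_scale=.002).x
    q=f(b,.013); print("h0",h0.round(4),"boss n",len(b),q.round(4),"max h",b[:,2].max().round(4),"pin",len(t),t.mean(0).round(4) if len(t) else "")
    return c+N@np.array([q[0],q[1],h0+.035])
E
python3 - <<'E'
from h import *
for n in("side","top"):
    p=imaging.camera(n); print(n,hookfit(p).round(4))
    c=np.array([.482,-.358,.1035]); C=cloud(p).reshape(-1,3); C=C[p["depth"].ravel()>0]; L=(C-c)@N
    k=(abs(L[:,0])<.1)&(L[:,2]>.012)&(L[:,2]<.03)&(abs(abs(L[:,1])-.09)<.02); a=L[k,1]; print("cheek",np.percentile(a[a<0],[5,50,95]).round(4),np.percentile(a[a>0],[5,50,95]).round(4))
    for s in(-1,1):
        q=L[k&(L[:,1]*s>0)]; print(np.polyfit(q[:,0],q[:,1],1).round(4))
E
```

```text
h0 0.0015 boss n 227 [0.0727 0.0014] max h 0.0369 pin 77 [ 0.0758 -0.001   0.0625]
side [ 0.5099 -0.3742  0.1782]
cheek [-0.0947 -0.0929 -0.0872] [0.0869 0.089  0.0944]
[-0.0018 -0.0921]
[-0.0031  0.0896]
h0 -0.0005 boss n 80 [0.0752 0.0035] max h 0.037 pin 23 [0.0755 0.0064 0.062 ]
top [ 0.5137 -0.3742  0.1783]
cheek [-0.0899 -0.0849 -0.0819] [0.0917 0.0966 0.0998]
[-0.0004 -0.0852]
[-0.0013  0.0962]
```

```bash
cat >> h.py <<'E'
S0=np.array([.512,-.374,.178]); RB=down(BY,np.radians(40))
def hang(x,z,y=0.,S=S0):  # grasp point for eye centre at hook coords (x,y,z)
    return S+N@np.array([x-.055,y,z])
E
python3 - <<'E'
from h import *
s=(np.array([.4845,.0335,.194]),cur()[1])
a=plan([.4845,.0335,.25],down(.205),start=s,vmax=.9)
b=plan(hang(.003,.083),RB,start=a,vmax=.85); print(RB.round(3),cur()[1].round(3))
E
```

```text
[[0.0,0.0,-0.21,0.0,0.0,0.0],[0.0,0.0,-0.46,0.0,0.0,0.0],[0.0,0.0,-0.71,0.0,0.0,0.0],[0.0,0.0,-0.71,0.0,-0.01,0.0],[0.01,0.0,-0.71,0.0,0.0,0.0],[0.0,0.0,-0.71,0.0,0.0,0.0],[0.0,0.0,-0.71,0.0,0.0,0.0],[0.0,0.0,-0.71,0.0,0.0,0.0]]
[[0.0,0.0,-0.71,0.0,-0.01,0.0],[0.0,0.0,-0.71,0.0,0.0,0.01],[0.0,0.0,-0.46,0.0,0.0,0.0],[0.0,0.0,-0.21,0.0,0.0,0.0]]
end [0.4845 0.0336 0.4046] err mm [ 0.02  0.1  -0.1 ]
[[-0.12,0.17,0.05,-0.05,0.12,0.14],[-0.26,0.37,0.1,-0.11,0.28,0.3],[-0.39,0.58,0.16,-0.17,0.41,0.47],[-0.36,0.6,0.15,-0.17,0.42,0.47],[-0.35,0.61,0.15,-0.17,0.41,0.46],[-0.32,0.62,0.14,-0.17,0.42,0.47],[-0.3,0.64,0.14,-0.17,0.42,0.47],[-0.27,0.64,0.14,-0.17,0.41,0.46]]
[[-0.25,0.66,0.15,-0.17,0.42,0.47],[-0.23,0.66,0.14,-0.17,0.42,0.47],[-0.19,0.67,0.14,-0.17,0.41,0.46],[-0.18,0.68,0.15,-0.17,0.42,0.47],[-0.15,0.69,0.15,-0.17,0.42,0.47],[-0.12,0.68,0.16,-0.17,0.41,0.46],[-0.1,0.69,0.17,-0.17,0.42,0.47],[-0.07,0.69,0.17,-0.17,0.41,0.47]]
[[-0.03,0.45,0.12,-0.11,0.27,0.3],[-0.01,0.21,0.06,-0.05,0.13,0.14]]
end [ 0.3497 -0.2702  0.3266] err mm [-0.08 -0.09 -0.05]
[[ 0.645 -0.539  0.541]
 [-0.413 -0.842 -0.347]
 [ 0.643  0.    -0.766]] [[ 0.979  0.204  0.002]
 [ 0.204 -0.979 -0.   ]
 [ 0.002  0.    -1.   ]]
```

Emit:
{"name": "send_rows", "arguments": {"commands": [[[0,0,-0.21,0,0,0],[0,0,-0.46,0,0,0],[0,0,-0.71,0,0,0],[0,0,-0.71,0,0,0],[0,0,-0.71,0,0,0],[0,0,-0.71,0,0,0],[0,0,-0.71,0,0,0],[0,0,-0.71,0,0,0]]]}}

```text
time_s: 6.38
eef_pos: [0.4841, 0.033, 0.3419]
eef_rot: [0.0, 0.995, 0.103, -0.001]
wrist_force: [0.6, -0.6, -1.7]
opening: 0.099
grasp_force: 58.4
```

Emit:
{"name": "send_rows", "arguments": {"commands": [[[0,0,-0.71,0,0,0],[0,0,-0.71,0,0,0],[0,0,-0.46,0,0,0],[0,0,-0.21,0,0,0]]]}}

```text
time_s: 6.72
eef_pos: [0.4848, 0.033, 0.406]
eef_rot: [0.001, 0.995, 0.103, 0.001]
wrist_force: [0.2, 0.2, -1.6]
opening: 0.104
grasp_force: 58.5
```

Emit:
{"name": "send_rows", "arguments": {"commands": [[[-0.12,0.17,0.05,-0.05,0.12,0.14],[-0.26,0.37,0.1,-0.11,0.28,0.3],[-0.39,0.58,0.16,-0.17,0.41,0.47],[-0.36,0.6,0.15,-0.17,0.42,0.47],[-0.35,0.61,0.15,-0.17,0.41,0.46],[-0.32,0.62,0.14,-0.17,0.42,0.47],[-0.3,0.64,0.14,-0.17,0.42,0.47],[-0.27,0.64,0.14,-0.17,0.41,0.46]]]}}

```text
time_s: 7.38
eef_pos: [0.4245, -0.1004, 0.3677]
eef_rot: [0.044, 0.986, -0.061, 0.148]
wrist_force: [0.3, -0.1, -1.7]
opening: 0.103
grasp_force: 58.5
```

Emit:
{"name": "send_rows", "arguments": {"commands": [[[-0.25,0.66,0.15,-0.17,0.42,0.47],[-0.23,0.66,0.14,-0.17,0.42,0.47],[-0.19,0.67,0.14,-0.17,0.41,0.46],[-0.18,0.68,0.15,-0.17,0.42,0.47],[-0.15,0.69,0.15,-0.17,0.42,0.47],[-0.12,0.68,0.16,-0.17,0.41,0.46],[-0.1,0.69,0.17,-0.17,0.42,0.47],[-0.07,0.69,0.17,-0.17,0.41,0.47]]]}}

```text
time_s: 8.05
eef_pos: [0.3566, -0.2528, 0.3283]
eef_rot: [0.091, 0.914, -0.245, 0.309]
wrist_force: [0.8, 0.9, -1.3]
opening: 0.101
grasp_force: 58.5
```

Emit:
{"name": "send_rows", "arguments": {"commands": [[[-0.03,0.45,0.12,-0.11,0.27,0.3],[-0.01,0.21,0.06,-0.05,0.13,0.14],[0,0,0,0,0,0]]]}}

```text
time_s: 8.3
eef_pos: [0.3486, -0.2712, 0.3234]
eef_rot: [0.096, 0.902, -0.266, 0.327]
wrist_force: [0.3, 0.2, -1.6]
opening: 0.1
grasp_force: 58.5
```

```bash
python3 - <<'E'
from h import *
p,Rm,o=cur(); print(p.round(4),o["opening"],o["grasp_force"],o["time_s"],o["wrist_force"].round(1),o["torque"].round(2),o["q"].round(2)); print(R.from_matrix(RB.T@Rm).as_rotvec().round(3))
p=imaging.camera("wrist"); cv2.imwrite("pics/w2.png",p["image"]); np.savez("w2.npz",**{k:p[k] for k in("image","depth","mtx","pose")})
print(hookfit(p))
E
```

```text
[ 0.3486 -0.2712  0.3234] 0.10045564896867816 58.53982329368591 8.3 [ 0.3  0.2 -1.6] [ 0.27  0.36 -0.  ] [-1.03 -0.22  2.25  0.58  0.54  0.7 ]
[-0.001 -0.004  0.003]
h0 -0.0 boss n 760 [0.067  0.0014] max h 0.0369 pin 318 [0.0751 0.0024 0.0781]
[ 0.50702683 -0.3724091   0.1733889 ]
```

View pics/w2.png

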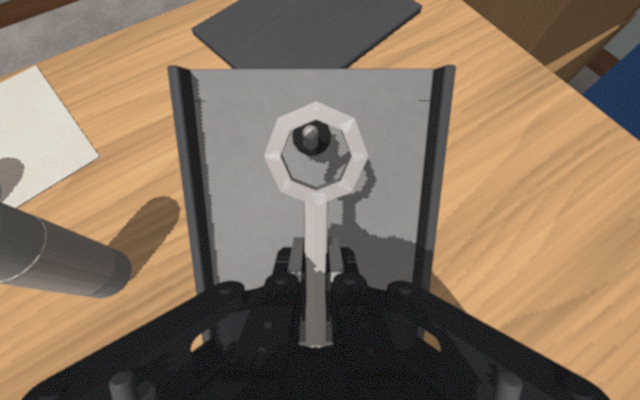

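The eye hole, centre about (316,155), frames the black boss at about (311,138). The eye is nearly over the hook, which shows slightly left and up the slope.

```bash
cat > rel.py <<'E'
from h import *
def rel(p,hole,boss,s0=S0):
    C=cloud(p); D=p["depth"]
    cam=N.T@(p["pose"][:3,3]); 
    h0=np.median([(x@N[:,2]) for x in C[60:110,240:400][(D[60:110,240:400]>0)&(abs(C[60:110,240:400]@N[:,2]-(s0@N[:,2]-.035))<.01)]])
    def at(uv,h):
        a=N.T@w(p,uv,1.); return cam+(a-cam)*(h-cam[2])/(a[2]-cam[2])
    y,x=np.mgrid[0:400,0:640]; ring=(np.hypot(x-hole[0],y-hole[1])<60)&(D>0)&(y<hole[1]+35); H=(C@N[:,2])[ring]-h0; H=H[H>.06]
    he=np.percentile(H,60); print("face",h0.round(4),"eye top h above boss",(he-.035).round(4), "n",len(H))
    e=at(hole,h0+he); b=at(boss,h0+.035); print("eye",e.round(4),"boss",b.round(4),"eye-boss x,y mm",((e-b)*1e3)[:2].round(1)); print("seat",(N@b).round(4))
    return e,b
E
python3 - <<'E'
from rel import *
p=dict(np.load("w2.npz")); g=cv2.cvtColor(p["image"],cv2.COLOR_BGR2GRAY)
sub=p["image"][95:215,255:375]; cv2.imwrite("pics/w2c.png",cv2.resize(sub,None,fx=5,fy=5,interpolation=cv2.INTER_CUBIC))
rel(p,(316,153),(311,138))
E
```

```text
face -0.3056 eye top h above boss 0.0832 n 3990
eye [ 0.5979 -0.0416 -0.1874] boss [ 0.5956 -0.0387 -0.2706] eye-boss x,y mm [ 2.4 -2.9]
seat [ 0.5098 -0.3724  0.1755]
```

View pics/w2c.png

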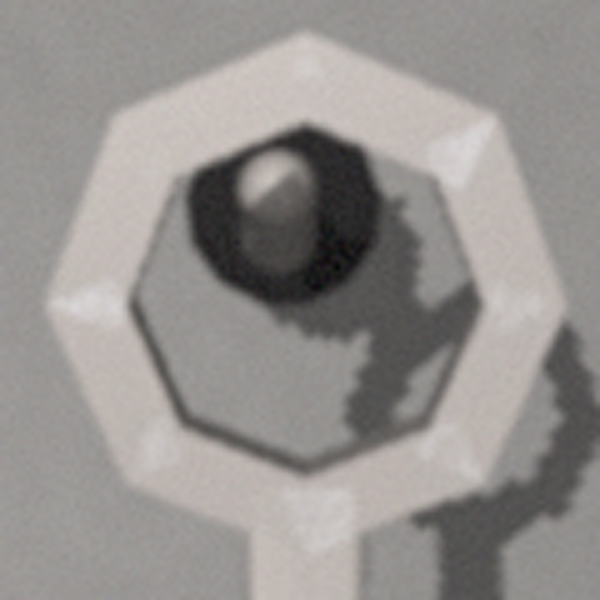

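Emit:
{"name": "send_rows", "arguments": {"commands": [[[0.03,-0.04,0.2,0,0,0],[0.04,-0.04,0.4,0,0,0],[0,0,0.5,0,0,0],[0,0,0.5,0,0,0],[0,0,0.4,0,0,0],[0,0,0.3,0,0,0],[0,0,0.15,0,0,0],[0,0,0,0,0,0]]]}}

```text
time_s: 9.02
eef_pos: [0.3931, -0.2944, 0.2695]
eef_rot: [0.095, 0.903, -0.263, 0.327]
wrist_force: [-0.2, 0.4, -1.6]
opening: 0.096
grasp_force: 58.5
```

```bash
python3 - <<'E'
from rel import *
p,Rm,o=cur(); print(p.round(4),o["opening"],o["grasp_force"],o["time_s"],o["wrist_force"].round(1),o["torque"].round(2))
p=imaging.camera("wrist"); cv2.imwrite("pics/w3.png",p["image"]); 
C=cloud(p); h=(C@N[:,2])+.3056-.035
for v,u in [(100,315),(130,275),(130,355),(160,315),(200,315),(240,315)]: print(v,u,h[v,u].round(4))
E
```

```text
[ 0.3931 -0.2944  0.2695] 0.09643790526483918 58.53077173233032 9.0167 [-0.2  0.4 -1.6] [ 0.21  0.36 -0.03]
100 315 -0.0351
130 275 0.0106
130 355 0.0094
160 315 0.0448
200 315 0.01
240 315 0.0099
```

View pics/w3.png

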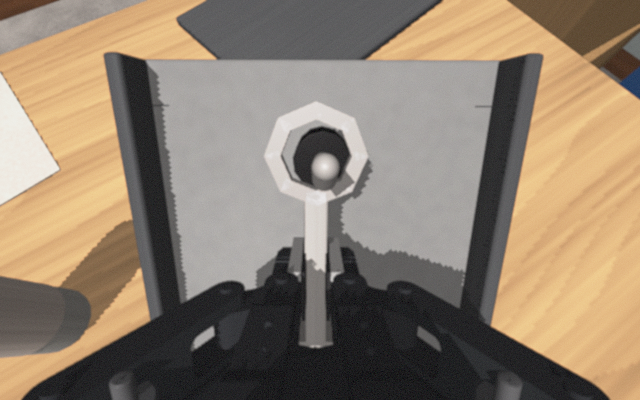

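The eye is threaded over the pin and its underside is about 4 mm above the boss at (319,153). The handle is square to the face. I'll lower it, shift it down the slope and check the force.

Emit:
{"name": "send_rows", "arguments": {"commands": [[[0,0.02,0.05,0,0,0],[-0.1,0.02,0.02,0,0,0],[-0.1,0,0,0,0,0],[0,0,0.04,0,0,0],[0,0,0.02,0,0,0],[0,0,0,0,0,0]]]}}

```text
time_s: 9.57
eef_pos: [0.3901, -0.295, 0.2639]
eef_rot: [0.096, 0.902, -0.264, 0.328]
wrist_force: [-1.0, 1.0, -1.3]
opening: 0.095
grasp_force: 58.7
```

```bash
python3 - <<'E'
from rel import *
p,Rm,o=cur(); print(p.round(4),o["opening"],o["grasp_force"],o["time_s"],o["wrist_force"].round(1),o["torque"].round(2))
p=imaging.camera("wrist"); cv2.imwrite("pics/w4.png",p["image"][90:220,230:400]); 
C=cloud(p); h=(C@N[:,2])+.3056-.035
for v,u in [(130,275),(130,355),(200,315),(240,315)]: print(v,u,h[v,u].round(4))
E
```

```text
[ 0.3901 -0.295   0.2639] 0.09525547698955261 58.68330180644989 9.5667 [-1.   1.  -1.3] [0.26 0.57 0.05]
130 275 0.0057
130 355 0.006
200 315 0.0078
240 315 0.0057
```

Emit:
{"name": "send_rows", "arguments": {"commands": [[[0,0,0,0,0,0],[0,0,0,0,0,0],[0,0,0,0,0,0],[0,0,0,0,0,0]]], "jaw": 0.5}}

```text
time_s: 9.95
eef_pos: [0.3904, -0.2952, 0.2642]
eef_rot: [0.096, 0.902, -0.264, 0.328]
wrist_force: [-1.0, -0.3, 0.2]
opening: 0.498
grasp_force: 0.0
```

Emit:
{"name": "send_rows", "arguments": {"commands": [[[0,0,-0.2,0,0,0],[0,0,-0.5,0,0,0],[0,0,-0.7,0,0,0],[0,0,-0.7,0,0,0],[0,0,-0.7,0,0,0],[0,0,-0.5,0,0,0],[0,0,-0.2,0,0,0]]]}}

```text
time_s: 10.53
eef_pos: [0.3328, -0.2583, 0.3463]
eef_rot: [0.097, 0.902, -0.263, 0.329]
wrist_force: [0.3, -0.8, -0.4]
opening: 0.498
grasp_force: 0.0
```

```bash
python3 - <<'E'
from rel import *
p,Rm,o=cur(); print(p.round(4),o["opening"],o["grasp_force"],o["time_s"],o["wrist_force"].round(1),o["torque"].round(2))
p=imaging.camera("wrist"); cv2.imwrite("pics/w5.png",p["image"]); np.savez("w5.npz",**{k:p[k] for k in("image","depth","mtx","pose")})
s=cur()[:2]; g=np.array([.4649,.1718]); y=.4435; u=np.array([np.cos(y),np.sin(y)]); G=g+.085*u; print(G)
a=plan(np.r_[G,.15],down(y),start=s)
E
```

```text
[ 0.3328 -0.2583  0.3463] 0.49826160299906536 0.0 10.5333 [ 0.3 -0.8 -0.4] [ 0.19  0.24 -0.01]
[0.5416767 0.2082738]
[[-0.04,-0.25,-0.01,0.05,-0.1,-0.15],[-0.09,-0.56,-0.01,0.12,-0.2,-0.31],[-0.1,-0.85,-0.02,0.18,-0.33,-0.49],[-0.06,-0.86,0.01,0.18,-0.32,-0.49],[-0.02,-0.85,0.02,0.18,-0.32,-0.48],[0.03,-0.86,0.04,0.18,-0.32,-0.49],[0.07,-0.86,0.06,0.17,-0.32,-0.49],[0.11,-0.85,0.06,0.18,-0.32,-0.48]]
[[0.15,-0.84,0.07,0.18,-0.32,-0.49],[0.2,-0.83,0.09,0.18,-0.32,-0.49],[0.24,-0.82,0.09,0.18,-0.32,-0.48],[0.29,-0.81,0.1,0.18,-0.32,-0.49],[0.32,-0.78,0.1,0.18,-0.32,-0.49],[0.37,-0.77,0.11,0.18,-0.32,-0.48],[0.41,-0.75,0.11,0.18,-0.32,-0.49],[0.44,-0.73,0.11,0.18,-0.32,-0.48]]
[[0.49,-0.7,0.1,0.18,-0.33,-0.49],[0.52,-0.68,0.1,0.17,-0.32,-0.49],[0.55,-0.64,0.1,0.18,-0.32,-0.48],[0.6,-0.62,0.08,0.18,-0.32,-0.49],[0.4,-0.38,0.06,0.12,-0.21,-0.32],[0.19,-0.17,0.02,0.05,-0.09,-0.14]]
end [0.5416 0.2081 0.3047] err mm [-0.03 -0.15 -0.05]
```

View pics/w5.png

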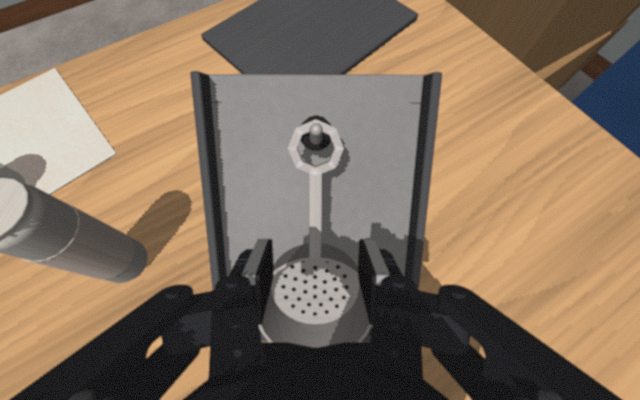

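The large sieve hangs straight down the slope, eye at (316,148) round the pin and seated. Next is the medium steel sieve.

Emit:
{"name": "send_rows", "arguments": {"commands": [[[-0.04,-0.25,-0.01,0.05,-0.1,-0.15],[-0.09,-0.56,-0.01,0.12,-0.2,-0.31],[-0.1,-0.85,-0.02,0.18,-0.33,-0.49],[-0.06,-0.86,0.01,0.18,-0.32,-0.49],[-0.02,-0.85,0.02,0.18,-0.32,-0.48],[0.03,-0.86,0.04,0.18,-0.32,-0.49],[0.07,-0.86,0.06,0.17,-0.32,-0.49],[0.11,-0.85,0.06,0.18,-0.32,-0.48]]], "jaw": 0.6}}

```text
time_s: 11.25
eef_pos: [0.4068, -0.0938, 0.329]
eef_rot: [0.064, 0.969, -0.095, 0.219]
wrist_force: [-0.1, -0.2, 0.1]
opening: 0.598
grasp_force: 0.0
```

Emit:
{"name": "send_rows", "arguments": {"commands": [[[0.15,-0.84,0.07,0.18,-0.32,-0.49],[0.2,-0.83,0.09,0.18,-0.32,-0.49],[0.24,-0.82,0.09,0.18,-0.32,-0.48],[0.29,-0.81,0.1,0.18,-0.32,-0.49],[0.32,-0.78,0.1,0.18,-0.32,-0.49],[0.37,-0.77,0.11,0.18,-0.32,-0.48],[0.41,-0.75,0.11,0.18,-0.32,-0.49],[0.44,-0.73,0.11,0.18,-0.32,-0.48]]]}}

```text
time_s: 11.92
eef_pos: [0.4903, 0.0942, 0.3121]
eef_rot: [0.023, 0.991, 0.102, 0.084]
wrist_force: [0.5, -1.0, 0.9]
opening: 0.599
grasp_force: 0.0
```

Emit:
{"name": "send_rows", "arguments": {"commands": [[[0.49,-0.7,0.1,0.18,-0.33,-0.49],[0.52,-0.68,0.1,0.17,-0.32,-0.49],[0.55,-0.64,0.1,0.18,-0.32,-0.48],[0.6,-0.62,0.08,0.18,-0.32,-0.49],[0.4,-0.38,0.06,0.12,-0.21,-0.32],[0.19,-0.17,0.02,0.05,-0.09,-0.14],[0,0,0,0,0,0]]]}}

```text
time_s: 12.5
eef_pos: [0.5419, 0.2098, 0.3019]
eef_rot: [-0.002, 0.975, 0.221, -0.002]
wrist_force: [-0.6, -0.3, -0.6]
opening: 0.599
grasp_force: 0.0
```

```bash
cat >> h.py <<'E'
def sieve2(p,name,c,yaw):
    """handle line + eye + cup from one near picture; returns grasp point xy and yaw"""
    r,h=SV[name]; C=cloud(p); C[p["depth"]==0]=9; P=C.reshape(-1,3); P=P[(abs(P[:,2]-h)<.007)]
    for _ in range(3):
        u=np.array([np.cos(yaw),np.sin(yaw)]); n=np.array([-u[1],u[0]]); v=P[:,:2]-c; s=v@u; t=v@n
        k=(s>r+.01)&(s<.116)&(abs(t)<.022); b=np.round(s[k]/.004); mid=np.array([[s[k][b==i].mean(),(t[k][b==i].min()+t[k][b==i].max())/2] for i in np.unique(b)])
        a=np.polyfit(mid[:,0],mid[:,1],1); yaw=yaw+np.arctan(a[0]); c=c+n*a[1]
    u=np.array([np.cos(yaw),np.sin(yaw)]); n=np.array([-u[1],u[0]]); v=P[:,:2]-c; s=v@u; t=v@n
    k=abs(t)<.022; e=P[k&(s>.125)&(s<.165)]; q=s[k&(s>.1)&(s<.18)]
    cc=circ(P[np.hypot(*v.T)<r+.01],r-.0015); print("cup circle s,t",((cc-c)@u*1e3).round(1),((cc-c)@n*1e3).round(1),"far end s",np.percentile(q,99.5).round(4),"z",np.median(e[:,2]).round(4) if len(e) else None,"yaw",yaw.round(4),"width",np.ptp(t[(s>.075)&(s<.095)&(abs(t)<.03)]).round(4))
    send=np.percentile(q,99.5)-.159; sc=(cc-c)@u
    print("grip by cup",(cc+.085*u).round(4),"grip by eye",(c+u*(send+.085)).round(4)); return yaw
E
python3 - <<'E'
from h import *
p,Rm,o=cur(); print((p+.1547*Rm[:,2]).round(4),o["time_s"])
p=imaging.camera("wrist"); cv2.imwrite("pics/w6.png",p["image"]); np.savez("w6.npz",**{k:p[k] for k in("image","depth","mtx","pose")})
sieve2(p,"medium",np.array([.4649,.1718]),.4435)
q=dict(np.load("w1.npz")); sieve2(q,"large",np.array([.402,.0166]),.205)
E
```

```text
[0.5413 0.2102 0.1472] 12.5
cup circle s,t 0.7 -0.2 far end s 0.1576 z 0.0438 yaw 0.4444 width 0.0163
grip by cup [0.5418 0.2096] grip by eye [0.5399 0.2089]
cup circle s,t -0.3 -0.1 far end s 0.157 z 0.0413 yaw 0.2022 width 0.0088
grip by cup [0.4849 0.0336] grip by eye [0.4833 0.0333]
```

View pics/w6.png

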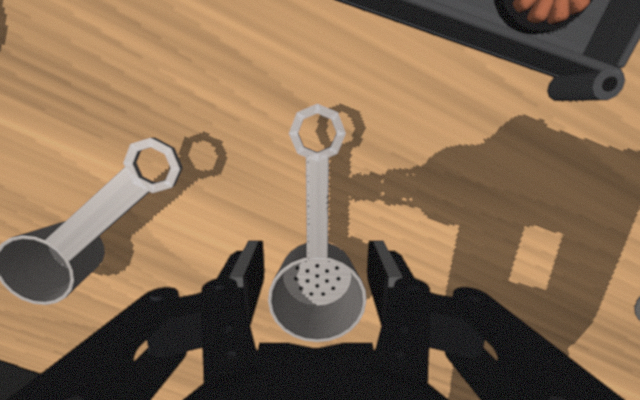

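The medium steel sieve lies centred under the gripper: cup at (316,297), handle straight up and eye at (316,131). The measured width is 16.3 mm against the given 17 mm, so it is the right one.

```bash
python3 - <<'E'
from h import *
s=(np.array([.5416,.2081,.406]),down(.4435))
plan(hang(.006,.083,y=.0012),RB,start=s,vmax=.9)
E
```

```text
[[-0.17,0.16,0.04,-0.05,0.09,0.13],[-0.37,0.35,0.07,-0.1,0.19,0.29],[-0.55,0.56,0.11,-0.16,0.29,0.44],[-0.53,0.58,0.1,-0.17,0.29,0.45],[-0.51,0.6,0.1,-0.16,0.29,0.44],[-0.49,0.62,0.1,-0.16,0.29,0.44],[-0.45,0.64,0.09,-0.16,0.29,0.45],[-0.44,0.65,0.08,-0.16,0.29,0.44]]
[[-0.4,0.68,0.09,-0.16,0.29,0.44],[-0.38,0.69,0.09,-0.16,0.29,0.44],[-0.35,0.71,0.08,-0.16,0.29,0.45],[-0.32,0.71,0.09,-0.17,0.29,0.44],[-0.29,0.74,0.09,-0.16,0.29,0.44],[-0.26,0.74,0.1,-0.16,0.29,0.45],[-0.23,0.75,0.1,-0.16,0.29,0.44],[-0.2,0.76,0.11,-0.16,0.29,0.44]]
[[-0.17,0.76,0.11,-0.16,0.3,0.45],[-0.14,0.77,0.12,-0.16,0.29,0.44],[-0.1,0.78,0.13,-0.16,0.29,0.44],[-0.08,0.77,0.14,-0.17,0.29,0.44],[-0.05,0.78,0.15,-0.16,0.29,0.45],[-0.02,0.77,0.16,-0.16,0.29,0.44],[0.01,0.51,0.11,-0.1,0.19,0.29],[0.01,0.23,0.06,-0.05,0.08,0.13]]
end [ 0.3523 -0.2705  0.3286] err mm [-0.06 -0.09 -0.02]
```

Emit:
{"name": "send_rows", "arguments": {"commands": [[[0,0,0.2,0,0,0],[0,0,0.45,0,0,0],[0,0,0.65,0,0,0],[0,0,0.65,0,0,0],[0,0,0.65,0,0,0],[0,0,0.55,0,0,0],[0,0,0.3,0,0,0],[0,0,0.12,0,0,0]]], "jaw": 0.6}}

```text
time_s: 13.22
eef_pos: [0.5407, 0.2074, 0.1949]
eef_rot: [-0.002, 0.976, 0.219, -0.002]
wrist_force: [-0.3, -0.1, 0.3]
opening: 0.598
grasp_force: 0.0
```

Emit:
{"name": "send_rows", "arguments": {"commands": [[[0,0,0,0,0,0],[0,0,0,0,0,0],[0,0,0,0,0,0],[0,0,0,0,0,0],[0,0,0,0,0,0],[0,0,0,0,0,0]]], "jaw": 0.0}}

```text
time_s: 13.72
eef_pos: [0.5424, 0.2086, 0.1978]
eef_rot: [-0.002, 0.976, 0.22, 0.001]
wrist_force: [1.0, 0.1, 2.9]
opening: 0.183
grasp_force: 58.6
```

Emit:
{"name": "send_rows", "arguments": {"commands": [[[0,0,-0.2,0,0,0],[0,0,-0.45,0,0,0],[0,0,-0.7,0,0,0],[0,0,-0.7,0,0,0],[0,0,-0.7,0,0,0],[0,0,-0.7,0,0,0],[0,0,-0.7,0,0,0],[0,0,-0.7,0,0,0]]]}}

```text
time_s: 14.38
eef_pos: [0.5415, 0.208, 0.3441]
eef_rot: [-0.002, 0.976, 0.22, -0.0]
wrist_force: [0.8, 0.2, -0.7]
opening: 0.183
grasp_force: 58.5
```

Emit:
{"name": "send_rows", "arguments": {"commands": [[[0,0,-0.7,0,0,0],[0,0,-0.7,0,0,0],[0,0,-0.5,0,0,0],[0,0,-0.2,0,0,0]]]}}

```text
time_s: 14.72
eef_pos: [0.5422, 0.2079, 0.409]
eef_rot: [-0.002, 0.976, 0.22, 0.002]
wrist_force: [0.5, -0.7, -1.4]
opening: 0.184
grasp_force: 58.5
```

Emit:
{"name": "send_rows", "arguments": {"commands": [[[-0.17,0.16,0.04,-0.05,0.09,0.13],[-0.37,0.35,0.07,-0.1,0.19,0.29],[-0.55,0.56,0.11,-0.16,0.29,0.44],[-0.53,0.58,0.1,-0.17,0.29,0.45],[-0.51,0.6,0.1,-0.16,0.29,0.44],[-0.49,0.62,0.1,-0.16,0.29,0.44],[-0.45,0.64,0.09,-0.16,0.29,0.45],[-0.44,0.65,0.08,-0.16,0.29,0.44]]]}}

```text
time_s: 15.38
eef_pos: [0.4802, 0.055, 0.3784]
eef_rot: [0.031, 0.991, 0.065, 0.109]
wrist_force: [-0.6, -0.3, -1.9]
opening: 0.179
grasp_force: 58.5
```

Emit:
{"name": "send_rows", "arguments": {"commands": [[[-0.4,0.68,0.09,-0.16,0.29,0.44],[-0.38,0.69,0.09,-0.16,0.29,0.44],[-0.35,0.71,0.08,-0.16,0.29,0.45],[-0.32,0.71,0.09,-0.17,0.29,0.44],[-0.29,0.74,0.09,-0.16,0.29,0.44],[-0.26,0.74,0.1,-0.16,0.29,0.45],[-0.23,0.75,0.1,-0.16,0.29,0.44],[-0.2,0.76,0.11,-0.16,0.29,0.44]]]}}

```text
time_s: 16.05
eef_pos: [0.4111, -0.1193, 0.3496]
eef_rot: [0.066, 0.964, -0.114, 0.23]
wrist_force: [1.2, -0.6, -2.6]
opening: 0.181
grasp_force: 58.5
```

Emit:
{"name": "send_rows", "arguments": {"commands": [[[-0.17,0.76,0.11,-0.16,0.3,0.45],[-0.14,0.77,0.12,-0.16,0.29,0.44],[-0.1,0.78,0.13,-0.16,0.29,0.44],[-0.08,0.77,0.14,-0.17,0.29,0.44],[-0.05,0.78,0.15,-0.16,0.29,0.45],[-0.02,0.77,0.16,-0.16,0.29,0.44],[0.01,0.51,0.11,-0.1,0.19,0.29],[0.01,0.23,0.06,-0.05,0.08,0.13]]]}}

```text
time_s: 16.72
eef_pos: [0.3509, -0.2713, 0.3247]
eef_rot: [0.095, 0.902, -0.267, 0.326]
wrist_force: [-0.3, 0.4, -1.2]
opening: 0.178
grasp_force: 58.6
```

```bash
cat >> rel.py <<'E'
def look(name):
    p,Rm,o=cur(); print(p.round(4),o["opening"].round(3),o["grasp_force"].round(1),o["time_s"].round(2),o["wrist_force"].round(1),o["torque"].round(2),"rot err",R.from_matrix(RB.T@Rm).as_rotvec().round(3))
    p=imaging.camera("wrist"); np.savez(name+".npz",**{k:p[k] for k in("image","depth","mtx","pose")})
    cv2.imwrite(f"pics/{name}.png",cv2.resize(p["image"][80:230,220:420],None,fx=4,fy=4,interpolation=cv2.INTER_CUBIC)); return p
E
python3 - <<'E'
from rel import *
p=look("w7")
C=cloud(p); h=(C@N[:,2])+.3056-.035
for v,u in [(120,280),(120,352),(190,315),(200,316),(240,315),(280,315)]: print(v,u,h[v,u].round(4),(C[v,u]@N[:,1]).round(4))
g=p["image"].astype(int).sum(2); print("row155",g[155,255:380:3]); 
E
```

```text
Traceback (most recent call last):
  File "rel.py", line 13, in look
    p,Rm,o=cur(); print(p.round(4),o["opening"].round(3),o["grasp_force"].round(1),o["time_s"].round(2),o["wrist_force"].round(1),o["torque"].round(2),"rot err",R.from_matrix(RB.T@Rm).as_rotvec().round(3))
                                   ^^^^^^^^^^^^^^^^^^
AttributeError: 'float' object has no attribute 'round'
```

```bash
sed -i 's/o\["opening"\].round(3),o\["grasp_force"\].round(1),o\["time_s"\].round(2)/round(float(o["opening"]),3),round(float(o["grasp_force"]),1),round(float(o["time_s"]),2)/' rel.py
cat >> rel.py <<'E'
def holepin(p,face=-.3056):
    """hole centre of the held eye (N coords, from the inner outline) and the pin tip points"""
    C=cloud(p)@N; h=C[...,2]-face-.035; ok=p["depth"]>0
    y,x=np.mgrid[0:400,0:640]; W=(abs(x-316)<70)&(y>85)&(y<225)&ok
    top=np.median(h[180:215,308:325][h[180:215,308:325]>.005]) # handle near the eye
    M=(W&(abs(h-top)<.005)).astype(np.uint8)
    M=cv2.morphologyEx(M,cv2.MORPH_CLOSE,np.ones((3,3)))
    cs,hi=cv2.findContours(M,cv2.RETR_CCOMP,cv2.CHAIN_APPROX_NONE)
    best=max((c for c,q in zip(cs,hi[0]) if q[3]>=0),key=cv2.contourArea); (u,v),r=cv2.minEnclosingCircle(best)
    e=cv2.fitEllipse(best); cam=N.T@p["pose"][:3,3]; a=N.T@w(p,e[0],1.); E=cam+(a-cam)*(top+face+.035-cam[2])/(a[2]-cam[2])
    near=(abs(C[...,0]-.598)<.03)&(abs(C[...,1]+.0395)<.02)&ok; T=C[near&(h>.038)&(h<.05)&(abs(h-top)>.01)]
    T2=C[near&(h>.008)&(h<.034)&(abs(h-top)>.006)]
    print("eye px",np.round(e[0],1),np.round(e[1],1),"top h",top.round(4),"eye",E.round(4),"tip n",len(T),np.median(T,0).round(4) if len(T) else "", "pin n",len(T2),np.median(T2,0).round(4) if len(T2) else "")
E
python3 - <<'E'
from rel import *
print(N.T@S0)
holepin(dict(np.load("w2.npz")))
p=look("w7"); holepin(p)
E
```

```text
[ 0.59921226 -0.03889579 -0.27043629]
eye px [315.8 152.8] [65.6 66.5] top h 0.083 eye [ 0.598  -0.0415 -0.1876] tip n 264 [ 0.6017 -0.0392 -0.2255] pin n 6 [ 0.5938 -0.038  -0.2373]
[ 0.3509 -0.2713  0.3247] 0.178 58.6 16.72 [-0.3  0.4 -1.2] [0.31 0.36 0.04] rot err [-0.    -0.005  0.005]
eye px [316.  152.7] [65.  65.8] top h 0.0812 eye [ 0.5999 -0.0404 -0.1894] tip n 255 [ 0.6018 -0.0391 -0.2253] pin n 75 [ 0.593  -0.0408 -0.2623]
```

View pics/w7.png

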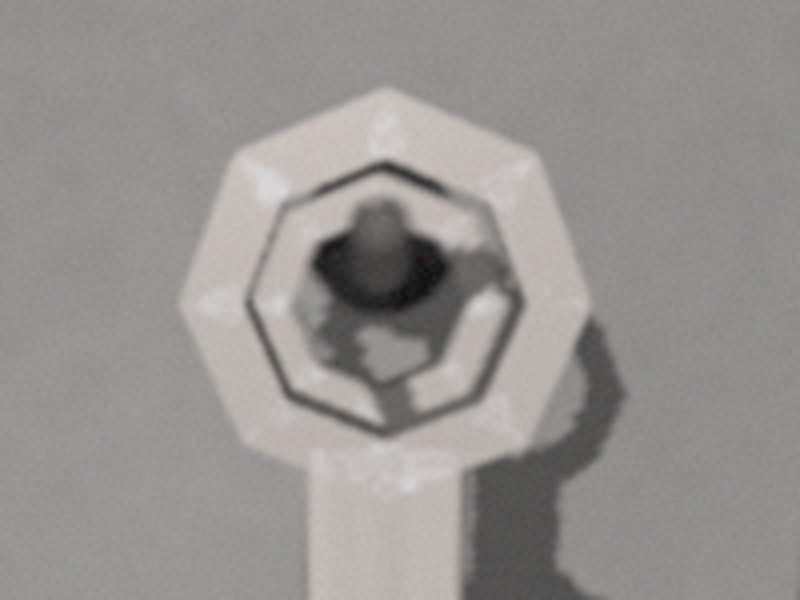

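The crop shows the medium eye round the pin tip, with the large eye low on the pin beneath it. The medium eye centre is about 3 mm up the slope from the pin axis. I'll thread it with the shift down the slope taken below the bend.

Emit:
{"name": "send_rows", "arguments": {"commands": [[[-0.04,-0.02,0.15,0,0,0],[-0.03,0,0.35,0,0,0],[0,0,0.4,0,0,0],[0,0,0.25,0,0,0],[0,0,0.15,0,0,0]]]}}

```text
time_s: 17.18
eef_pos: [0.3732, -0.2812, 0.2938]
eef_rot: [0.094, 0.903, -0.264, 0.326]
wrist_force: [0.4, 0.5, -1.9]
opening: 0.181
grasp_force: 58.6
```

Emit:
{"name": "send_rows", "arguments": {"commands": [[[-0.08,0,0.14,0,0,0],[-0.08,0,0.13,0,0,0],[-0.08,0,0.13,0,0,0],[0,0,0.2,0,0,0],[0,0,0.2,0,0,0],[0,0,0.13,0,0,0],[0,0,0,0,0,0]]]}}

```text
time_s: 17.77
eef_pos: [0.3832, -0.2893, 0.2684]
eef_rot: [0.094, 0.902, -0.265, 0.327]
wrist_force: [0.2, -0.4, -1.7]
opening: 0.18
grasp_force: 58.6
```

```bash
python3 - <<'E'
from rel import *
p=look("w8"); holepin(p)
E
```

```text
[ 0.3832 -0.2893  0.2684] 0.18 58.6 17.77 [ 0.2 -0.4 -1.7] [0.21 0.32 0.02] rot err [ 0.002 -0.004  0.002]
eye px [316.1 152.3] [65.2 66.4] top h 0.0145 eye [ 0.5924 -0.0376 -0.2561] tip n 755 [ 0.6018 -0.0388 -0.2253] pin n 66 [ 0.5938 -0.0372 -0.2623]
```

Emit:
{"name": "send_rows", "arguments": {"commands": [[[-0.04,0.02,0.03,0,0,0],[-0.04,0.02,0.03,0,0,0],[0,0,0.02,0,0,0],[0,0,0.02,0,0,0],[0,0,0,0,0,0]]]}}

```text
time_s: 18.23
eef_pos: [0.3824, -0.2902, 0.2655]
eef_rot: [0.095, 0.902, -0.264, 0.327]
wrist_force: [-5.2, 3.4, 2.9]
opening: 0.183
grasp_force: 59.5
```

```bash
python3 - <<'E'
from rel import *
p=look("w9"); holepin(p)
E
```

```text
[ 0.3824 -0.2902  0.2655] 0.183 59.5 18.23 [-5.2  3.4  2.9] [ 0.31  0.59 -0.  ] rot err [ 0.001 -0.003  0.001]
eye px [315.9 150.6] [63.7 71.4] top h 0.0121 eye [ 0.5911 -0.0388 -0.2585] tip n 818 [ 0.6017 -0.0388 -0.2254] pin n 26 [ 0.5937 -0.0383 -0.2373]
```

Emit:
{"name": "send_rows", "arguments": {"commands": [[[0,0,0,0,0,0],[0,0,0,0,0,0],[0,0,0,0,0,0],[0,0,0,0,0,0]]], "jaw": 0.5}}

```text
time_s: 18.62
eef_pos: [0.3825, -0.2903, 0.2654]
eef_rot: [0.095, 0.902, -0.264, 0.327]
wrist_force: [0.4, 0.2, -0.1]
opening: 0.501
grasp_force: 0.0
```

Emit:
{"name": "send_rows", "arguments": {"commands": [[[0,0,-0.2,0,0,0],[0,0,-0.5,0,0,0],[0,0,-0.7,0,0,0],[0,0,-0.7,0,0,0],[0,0,-0.7,0,0,0],[0,0,-0.5,0,0,0],[0,0,-0.2,0,0,0]]]}}

```text
time_s: 19.2
eef_pos: [0.3252, -0.2538, 0.3478]
eef_rot: [0.096, 0.902, -0.264, 0.328]
wrist_force: [0.2, -0.8, -0.2]
opening: 0.497
grasp_force: 0.0
```

```bash
python3 - <<'E'
from rel import *
p=look("w10"); C=cloud(p)@N; h=C[...,2]+.3056-.035
M=(h>.003)&(h<.016)&(C[...,0]>.52)&(C[...,0]<.63)&(abs(C[...,1]+.039)<.03)&(p["depth"]>0)
L=C[M]; 
for x in np.arange(.535,.612,.008):
    k=abs(L[:,0]-x)<.003; print(x.round(3),k.sum(),((L[k,1].min()+L[k,1].max())/2).round(4) if k.sum() else "",(np.median(L[k,2])+.2706).round(4) if k.sum() else "")
print("eye max x",np.percentile(L[:,0],99.5).round(4))
y=-.4525; u=np.array([np.cos(y),np.sin(y)]); G=np.array([.3914,.3917])+.085*u; print(G)
plan(np.r_[G,.155],down(y))
E
```

```text
[ 0.3252 -0.2538  0.3478] 0.497 0.0 19.2 [ 0.2 -0.8 -0.2] [0.16 0.23 0.02] rot err [ 0.    -0.001  0.   ]
0.535 158 -0.0391 0.0136
0.543 169 -0.0391 0.0137
0.551 168 -0.0391 0.0138
0.559 167 -0.0391 0.014
0.567 176 -0.0392 0.0139
0.575 304 -0.0392 0.0139
0.583 177 -0.0395 0.014
0.591 162 -0.0395 0.0143
0.599 208 -0.0391 0.0142
0.607 41 -0.0391 0.0144
eye max x 0.6057
[0.46784533 0.3545367 ]
[[-0.08,-0.26,-0.05,0.01,-0.09,-0.01],[-0.17,-0.56,-0.09,0.01,-0.2,-0.04],[-0.27,-0.85,-0.14,0.01,-0.3,-0.05],[-0.27,-0.87,-0.14,0.02,-0.31,-0.04],[-0.27,-0.86,-0.12,0.02,-0.3,-0.05],[-0.27,-0.86,-0.12,0.02,-0.31,-0.05],[-0.26,-0.87,-0.1,0.02,-0.3,-0.05],[-0.27,-0.86,-0.09,0.01,-0.31,-0.05]]
[[-0.26,-0.87,-0.09,0.02,-0.3,-0.05],[-0.26,-0.87,-0.07,0.02,-0.3,-0.05],[-0.26,-0.87,-0.07,0.02,-0.31,-0.05],[-0.26,-0.87,-0.06,0.01,-0.3,-0.05],[-0.26,-0.88,-0.04,0.02,-0.31,-0.05],[-0.25,-0.87,-0.04,0.02,-0.3,-0.05],[-0.24,-0.88,-0.03,0.02,-0.31,-0.05],[-0.25,-0.88,-0.02,0.02,-0.3,-0.04]]
[[-0.24,-0.88,-0.01,0.01,-0.31,-0.05],[-0.24,-0.88,0.0,0.02,-0.3,-0.05],[-0.23,-0.88,0.01,0.02,-0.3,-0.05],[-0.23,-0.88,0.01,0.02,-0.31,-0.05],[-0.22,-0.88,0.03,0.01,-0.3,-0.05],[-0.22,-0.89,0.03,0.02,-0.31,-0.05],[-0.21,-0.88,0.04,0.02,-0.3,-0.05],[-0.13,-0.58,0.03,0.01,-0.2,-0.03]]
[[-0.06,-0.27,0.01,0.01,-0.09,-0.02]]
end [0.468  0.3546 0.3098] err mm [0.19 0.06 0.13]
```

The medium sieve hangs straight: its handle line stays at y −0.0391 throughout and the eye is against the pin. On to the small one.

Emit:
{"name": "send_rows", "arguments": {"commands": [[[-0.08,-0.26,-0.05,0.01,-0.09,-0.01],[-0.17,-0.56,-0.09,0.01,-0.2,-0.04],[-0.27,-0.85,-0.14,0.01,-0.3,-0.05],[-0.27,-0.87,-0.14,0.02,-0.31,-0.04],[-0.27,-0.86,-0.12,0.02,-0.3,-0.05],[-0.27,-0.86,-0.12,0.02,-0.31,-0.05],[-0.26,-0.87,-0.1,0.02,-0.3,-0.05],[-0.27,-0.86,-0.09,0.01,-0.31,-0.05]]], "jaw": 0.65}}

```text
time_s: 19.92
eef_pos: [0.3691, -0.0681, 0.3343]
eef_rot: [0.066, 0.937, -0.256, 0.229]
wrist_force: [-0.3, 0.5, 0.2]
opening: 0.65
grasp_force: 0.0
```

Emit:
{"name": "send_rows", "arguments": {"commands": [[[-0.26,-0.87,-0.09,0.02,-0.3,-0.05],[-0.26,-0.87,-0.07,0.02,-0.3,-0.05],[-0.26,-0.87,-0.07,0.02,-0.31,-0.05],[-0.26,-0.87,-0.06,0.01,-0.3,-0.05],[-0.26,-0.88,-0.04,0.02,-0.31,-0.05],[-0.25,-0.87,-0.04,0.02,-0.3,-0.05],[-0.24,-0.88,-0.03,0.02,-0.31,-0.05],[-0.25,-0.88,-0.02,0.02,-0.3,-0.04]]]}}

```text
time_s: 20.58
eef_pos: [0.4189, 0.1451, 0.3212]
eef_rot: [0.032, 0.963, -0.241, 0.114]
wrist_force: [0.2, -0.3, 0.0]
opening: 0.651
grasp_force: 0.0
```

Emit:
{"name": "send_rows", "arguments": {"commands": [[[-0.24,-0.88,-0.01,0.01,-0.31,-0.05],[-0.24,-0.88,0.0,0.02,-0.3,-0.05],[-0.23,-0.88,0.01,0.02,-0.3,-0.05],[-0.23,-0.88,0.01,0.02,-0.31,-0.05],[-0.22,-0.88,0.03,0.01,-0.3,-0.05],[-0.22,-0.89,0.03,0.02,-0.31,-0.05],[-0.21,-0.88,0.04,0.02,-0.3,-0.05],[-0.13,-0.58,0.03,0.01,-0.2,-0.03]]]}}

```text
time_s: 21.25
eef_pos: [0.4665, 0.3489, 0.3084]
eef_rot: [-0.0, 0.975, -0.224, 0.002]
wrist_force: [0.7, -0.0, 0.7]
opening: 0.652
grasp_force: 0.0
```

Emit:
{"name": "send_rows", "arguments": {"commands": [[[-0.06,-0.27,0.01,0.01,-0.09,-0.02],[0,0,0,0,0,0]]]}}

```text
time_s: 21.42
eef_pos: [0.4683, 0.3558, 0.3083]
eef_rot: [-0.001, 0.975, -0.223, -0.002]
wrist_force: [-0.6, 0.1, -0.1]
opening: 0.651
grasp_force: 0.0
```

```bash
python3 - <<'E'
from h import *
p,Rm,o=cur(); print(p.round(4),(p+.1547*Rm[:,2]).round(4),o["time_s"],R.from_matrix(down(-.4525).T@Rm).as_rotvec().round(3))
p=imaging.camera("wrist"); np.savez("w11.npz",**{k:p[k] for k in("image","depth","mtx","pose")})
sieve2(p,"small",np.array([.3914,.3917]),-.4525)
print([(np.round(r["centre"]),round(r["confidence"],2)) for r in models.recognise(p,"small_cup")[:2]])
print("colour",p["image"][200,316],p["image"][130,300:330:6].tolist())
E
```

```text
[0.4683 0.3558 0.3083] [0.4679 0.3564 0.1536] 21.4167 [ 0.002 -0.004 -0.002]
cup circle s,t 0.5 -0.0 far end s 0.1572 z 0.0463 yaw -0.4527 width 0.0238
grip by cup [0.4687 0.355 ] grip by eye [0.4665 0.3561]
[(array([316., 255.]), 0.88)]
colour [167 172 179] [[99, 137, 177], [97, 137, 177], [94, 133, 173], [60, 86, 106], [62, 85, 107]]
```

The small steel sieve checks out: handle width 23.8 mm, height 46 mm, yaw −0.453, grip under the tool.

```bash
python3 - <<'E'
from h import *
plan(hang(.005,.09,y=.0025),RB,start=(np.array([.468,.3546,.4097]),down(-.4525)),vmax=.9)
E
```

```text
[[0.06,0.24,0.03,0.0,0.08,0.01],[0.14,0.51,0.06,-0.02,0.18,0.03],[0.21,0.78,0.11,-0.01,0.26,0.04],[0.21,0.79,0.11,-0.02,0.27,0.05],[0.22,0.78,0.12,-0.01,0.27,0.04],[0.21,0.78,0.13,-0.02,0.27,0.04],[0.21,0.78,0.13,-0.01,0.27,0.05],[0.22,0.78,0.14,-0.02,0.27,0.04]]
[[0.21,0.78,0.14,-0.02,0.27,0.04],[0.21,0.78,0.16,-0.01,0.27,0.05],[0.21,0.77,0.16,-0.02,0.27,0.04],[0.21,0.78,0.17,-0.01,0.27,0.04],[0.21,0.77,0.17,-0.02,0.27,0.05],[0.2,0.77,0.18,-0.01,0.27,0.04],[0.21,0.77,0.19,-0.02,0.27,0.04],[0.2,0.77,0.19,-0.02,0.27,0.05]]
[[0.2,0.77,0.2,-0.01,0.26,0.04],[0.2,0.77,0.21,-0.02,0.27,0.04],[0.2,0.77,0.22,-0.01,0.27,0.05],[0.19,0.76,0.22,-0.02,0.27,0.04],[0.19,0.77,0.22,-0.02,0.27,0.04],[0.19,0.76,0.24,-0.01,0.27,0.05],[0.19,0.76,0.24,-0.02,0.27,0.04],[0.18,0.76,0.24,-0.01,0.27,0.04]]
[[0.18,0.76,0.25,-0.02,0.27,0.05],[0.17,0.76,0.26,-0.01,0.27,0.04],[0.11,0.49,0.17,-0.01,0.17,0.03],[0.05,0.23,0.08,-0.01,0.08,0.01]]
end [ 0.3484 -0.2664  0.3333] err mm [-0.18  0.05  0.02]
```

Emit:
{"name": "send_rows", "arguments": {"commands": [[[0,0,0.2,0,0,0],[0,0,0.45,0,0,0],[0,0,0.65,0,0,0],[0,0,0.65,0,0,0],[0,0,0.65,0,0,0],[0,0,0.6,0,0,0],[0,0,0.3,0,0,0],[0,0,0.17,0,0,0]]], "jaw": 0.65}}

```text
time_s: 22.18
eef_pos: [0.4674, 0.3539, 0.1979]
eef_rot: [-0.001, 0.974, -0.224, -0.002]
wrist_force: [-0.2, 0.1, -0.3]
opening: 0.652
grasp_force: 0.0
```

Emit:
{"name": "send_rows", "arguments": {"commands": [[[0,0,0,0,0,0],[0,0,0,0,0,0],[0,0,0,0,0,0],[0,0,0,0,0,0],[0,0,0,0,0,0],[0,0,0,0,0,0]]], "jaw": 0.0}}

```text
time_s: 22.68
eef_pos: [0.4687, 0.3552, 0.2006]
eef_rot: [-0.002, 0.975, -0.224, -0.0]
wrist_force: [1.5, -1.2, 2.7]
opening: 0.261
grasp_force: 58.8
```

Emit:
{"name": "send_rows", "arguments": {"commands": [[[0,0,-0.2,0,0,0],[0,0,-0.45,0,0,0],[0,0,-0.7,0,0,0],[0,0,-0.7,0,0,0],[0,0,-0.7,0,0,0],[0,0,-0.7,0,0,0],[0,0,-0.7,0,0,0],[0,0,-0.7,0,0,0]]]}}

```text
time_s: 23.35
eef_pos: [0.4678, 0.3545, 0.3472]
eef_rot: [-0.002, 0.975, -0.224, -0.001]
wrist_force: [0.3, 0.8, -0.6]
opening: 0.261
grasp_force: 58.8
```

Emit:
{"name": "send_rows", "arguments": {"commands": [[[0,0,-0.7,0,0,0],[0,0,-0.7,0,0,0],[0,0,-0.5,0,0,0],[0,0,-0.25,0,0,0]]]}}

```text
time_s: 23.68
eef_pos: [0.4684, 0.3545, 0.4133]
eef_rot: [-0.003, 0.975, -0.224, 0.001]
wrist_force: [0.4, -0.1, -0.3]
opening: 0.261
grasp_force: 58.8
```

Emit:
{"name": "send_rows", "arguments": {"commands": [[[0.06,0.24,0.03,0.0,0.08,0.01],[0.14,0.51,0.06,-0.02,0.18,0.03],[0.21,0.78,0.11,-0.01,0.26,0.04],[0.21,0.79,0.11,-0.02,0.27,0.05],[0.22,0.78,0.12,-0.01,0.27,0.04],[0.21,0.78,0.13,-0.02,0.27,0.04],[0.21,0.78,0.13,-0.01,0.27,0.05],[0.22,0.78,0.14,-0.02,0.27,0.04]]]}}

```text
time_s: 24.35
eef_pos: [0.4353, 0.1861, 0.3868]
eef_rot: [0.026, 0.967, -0.238, 0.088]
wrist_force: [0.3, -0.8, -1.2]
opening: 0.259
grasp_force: 58.8
```

Emit:
{"name": "send_rows", "arguments": {"commands": [[[0.21,0.78,0.14,-0.02,0.27,0.04],[0.21,0.78,0.16,-0.01,0.27,0.05],[0.21,0.77,0.16,-0.02,0.27,0.04],[0.21,0.78,0.17,-0.01,0.27,0.04],[0.21,0.77,0.17,-0.02,0.27,0.05],[0.2,0.77,0.18,-0.01,0.27,0.04],[0.21,0.77,0.19,-0.02,0.27,0.04],[0.2,0.77,0.19,-0.02,0.27,0.05]]]}}

```text
time_s: 25.02
eef_pos: [0.3983, -0.0049, 0.3628]
eef_rot: [0.055, 0.947, -0.251, 0.191]
wrist_force: [1.0, -0.8, -1.0]
opening: 0.256
grasp_force: 58.8
```

Emit:
{"name": "send_rows", "arguments": {"commands": [[[0.2,0.77,0.2,-0.01,0.26,0.04],[0.2,0.77,0.21,-0.02,0.27,0.04],[0.2,0.77,0.22,-0.01,0.27,0.05],[0.19,0.76,0.22,-0.02,0.27,0.04],[0.19,0.77,0.22,-0.02,0.27,0.04],[0.19,0.76,0.24,-0.01,0.27,0.05],[0.19,0.76,0.24,-0.02,0.27,0.04],[0.18,0.76,0.24,-0.01,0.27,0.04]]]}}

```text
time_s: 25.68
eef_pos: [0.3616, -0.1964, 0.3387]
eef_rot: [0.084, 0.917, -0.261, 0.291]
wrist_force: [0.6, 0.5, -0.6]
opening: 0.267
grasp_force: 58.9
```

Emit:
{"name": "send_rows", "arguments": {"commands": [[[0.18,0.76,0.25,-0.02,0.27,0.05],[0.17,0.76,0.26,-0.01,0.27,0.04],[0.11,0.49,0.17,-0.01,0.17,0.03],[0.05,0.23,0.08,-0.01,0.08,0.01],[0,0,0,0,0,0]]]}}

```text
time_s: 26.1
eef_pos: [0.3479, -0.2673, 0.3296]
eef_rot: [0.094, 0.902, -0.266, 0.326]
wrist_force: [-0.9, 0.6, -1.4]
opening: 0.262
grasp_force: 58.9
```

```bash
python3 - <<'E'
from rel import *
p=look("w12"); holepin(p)
C=cloud(p)@N; h=C[...,2]+.3056-.035
for v,u in [(120,280),(120,352),(200,316),(240,315),(280,315)]: print(v,u,h[v,u].round(4),C[v,u].round(4))
E
```

```text
[ 0.3479 -0.2673  0.3296] 0.262 58.9 26.1 [-0.9  0.6 -1.4] [0.15 0.31 0.02] rot err [ 0.001 -0.006  0.003]
eye px [315.4 153.4] [64.7 65.5] top h 0.0876 eye [ 0.5991 -0.0382 -0.183 ] tip n 249 [ 0.6017 -0.0391 -0.2256] pin n 1571 [ 0.586  -0.0386 -0.2565]
120 280 0.0879 [ 0.6121 -0.0246 -0.1827]
120 352 0.0884 [ 0.612  -0.0523 -0.1822]
200 316 0.0882 [ 0.5798 -0.0384 -0.1824]
240 315 0.0872 [ 0.5614 -0.0379 -0.1834]
280 315 0.0884 [ 0.5424 -0.0378 -0.1822]
```

Emit:
{"name": "send_rows", "arguments": {"commands": [[[-0.07,0.03,0.15,0,0,0],[-0.07,0.03,0.3,0,0,0],[0,0,0.3,0,0,0],[0,0,0.15,0,0,0],[0,0,0.08,0,0,0],[0,0,0,0,0,0]]]}}

```text
time_s: 26.65
eef_pos: [0.3616, -0.2758, 0.3052]
eef_rot: [0.094, 0.903, -0.264, 0.327]
wrist_force: [-0.0, 0.2, -0.8]
opening: 0.265
grasp_force: 58.9
```

```bash
python3 - <<'E'
from rel import *
p=look("w13"); holepin(p)
C=cloud(p)@N; h=C[...,2]+.3056-.035
for v,u in [(120,280),(120,352),(200,316),(280,315)]: print(v,u,h[v,u].round(4),C[v,u].round(4))
E
```

```text
[ 0.3616 -0.2758  0.3052] 0.265 58.9 26.65 [-0.   0.2 -0.8] [0.23 0.35 0.01] rot err [ 0.003 -0.005  0.   ]
eye px [315.5 153.4] [64.6 65.4] top h 0.0586 eye [ 0.5959 -0.0373 -0.212 ] tip n 358 [ 0.6018 -0.0389 -0.2253] pin n 1304 [ 0.591  -0.0317 -0.2564]
120 280 0.0586 [ 0.6088 -0.0236 -0.212 ]
120 352 0.0592 [ 0.6088 -0.0514 -0.2114]
200 316 0.0581 [ 0.5763 -0.0376 -0.2125]
280 315 0.0569 [ 0.5377 -0.0371 -0.2137]
```

Emit:
{"name": "send_rows", "arguments": {"commands": [[[-0.01,0.04,0.2,0,0,0],[-0.01,0.04,0.2,0,0,0],[0,0,0.12,0,0,0],[-0.05,0,0.1,0,0,0],[-0.05,0,0.1,0,0,0],[-0.05,0,0.1,0,0,0],[-0.04,0,0.1,0,0,0],[0,0,0,0,0,0]]]}}

```text
time_s: 27.37
eef_pos: [0.3708, -0.2851, 0.2797]
eef_rot: [0.094, 0.903, -0.264, 0.326]
wrist_force: [0.3, 0.6, -1.5]
opening: 0.26
grasp_force: 58.9
```

```bash
python3 - <<'E'
from rel import *
p=look("w14"); holepin(p)
E
```

```text
[ 0.3708 -0.2851  0.2797] 0.26 58.9 27.37 [ 0.3  0.6 -1.5] [0.2  0.31 0.02] rot err [ 0.003 -0.005  0.001]
eye px [315.2 150.5] [63.4 74.1] top h 0.0308 eye [ 0.5905 -0.0403 -0.2398] tip n 505 [ 0.6022 -0.0389 -0.2251] pin n 661 [ 0.58   -0.0485 -0.2567]
```

Emit:
{"name": "send_rows", "arguments": {"commands": [[[-0.02,-0.02,0.12,0,0,0],[-0.02,-0.01,0.12,0,0,0],[0,0,0.08,0,0,0],[0,0,0.05,0,0,0],[0,0,0.03,0,0,0],[0,0,0,0,0,0]]]}}

```text
time_s: 27.92
eef_pos: [0.3772, -0.2882, 0.2704]
eef_rot: [0.094, 0.903, -0.264, 0.327]
wrist_force: [-0.2, -0.6, 0.0]
opening: 0.264
grasp_force: 58.9
```

```bash
python3 - <<'E'
from rel import *
p=look("w15"); holepin(p)
C=cloud(p)@N; h=C[...,2]+.3056-.035
for v,u in [(120,280),(120,352),(200,316),(280,315)]: print(v,u,h[v,u].round(4),C[v,u].round(4))
E
```

```text
[ 0.3772 -0.2882  0.2704] 0.264 58.9 27.92 [-0.2 -0.6  0. ] [0.17 0.33 0.  ] rot err [ 0.002 -0.004  0.001]
eye px [315.1 150.1] [62.9 75.8] top h 0.0193 eye [ 0.5902 -0.0394 -0.2513] tip n 717 [ 0.6017 -0.0391 -0.2253] pin n 196 [ 0.5857 -0.0478 -0.2583]
120 280 0.0191 [ 0.6018 -0.0258 -0.2515]
120 352 0.0199 [ 0.6018 -0.0536 -0.2507]
200 316 0.0198 [ 0.5696 -0.0398 -0.2508]
280 315 0.0187 [ 0.5314 -0.0393 -0.2519]
```

Emit:
{"name": "send_rows", "arguments": {"commands": [[[-0.03,0,0.03,0,0,0],[0,0,0.02,0,0,0],[0,0,0,0,0,0]]]}}

```text
time_s: 28.22
eef_pos: [0.3776, -0.2886, 0.2697]
eef_rot: [0.095, 0.902, -0.264, 0.328]
wrist_force: [-4.0, 4.2, 8.0]
opening: 0.266
grasp_force: 59.9
```

Emit:
{"name": "send_rows", "arguments": {"commands": [[[0,0,0,0,0,0],[0,0,0,0,0,0],[0,0,0,0,0,0],[0,0,0,0,0,0]]], "jaw": 0.55}}

```text
time_s: 28.55
eef_pos: [0.3773, -0.2883, 0.2688]
eef_rot: [0.095, 0.902, -0.264, 0.327]
wrist_force: [-0.8, -0.5, -0.9]
opening: 0.551
grasp_force: 0.0
```

Emit:
{"name": "send_rows", "arguments": {"commands": [[[0,0,-0.2,0,0,0],[0,0,-0.5,0,0,0],[0,0,-0.7,0,0,0],[0,0,-0.7,0,0,0],[0,0,-0.7,0,0,0],[0,0,-0.5,0,0,0],[0,0,-0.2,0,0,0]]]}}

```text
time_s: 29.13
eef_pos: [0.32, -0.2519, 0.3513]
eef_rot: [0.096, 0.902, -0.264, 0.328]
wrist_force: [-0.7, 0.4, 0.2]
opening: 0.554
grasp_force: 0.0
```

```bash
python3 - <<'E'
from rel import *
p=look("w16"); C=cloud(p)@N; h=C[...,2]+.3056-.035
a=p["image"]; q=imaging.camera("side"); b=q["image"][230:400,270:470]
cv2.imwrite("pics/fin.png",np.hstack([cv2.resize(a,(480,300))[:, :],cv2.resize(b,(300,255)) if 0 else cv2.copyMakeBorder(cv2.resize(b,(300,255)),0,45,0,0,0)]))
M=(h>.012)&(h<.024)&(C[...,0]>.50)&(C[...,0]<.63)&(abs(C[...,1]+.039)<.03)&(p["depth"]>0); L=C[M]
for x in np.arange(.495,.612,.008):
    k=abs(L[:,0]-x)<.003
    if k.sum()>5: print(x.round(3),k.sum(),((L[k,1].min()+L[k,1].max())/2).round(4),(np.median(L[k,2])+.2706).round(4))
print("eye max x",np.percentile(L[:,0],99.5).round(4))
E
```

```text
[ 0.32   -0.2519  0.3513] 0.554 0.0 29.13 [-0.7  0.4  0.2] [ 0.17  0.28 -0.03] rot err [ 0.001 -0.001 -0.   ]
0.503 193 -0.0399 0.0195
0.511 214 -0.0395 0.0195
0.519 221 -0.0399 0.0196
0.527 220 -0.0399 0.0196
0.535 223 -0.0399 0.0198
0.543 229 -0.0399 0.0199
0.551 226 -0.0399 0.0198
0.559 250 -0.0395 0.02
0.567 251 -0.0395 0.0201
0.575 276 -0.0399 0.02
0.583 162 -0.0399 0.0202
0.591 166 -0.0399 0.0203
0.599 231 -0.0399 0.0204
0.607 37 -0.0399 0.0205
eye max x 0.6051
```

View pics/fin.png

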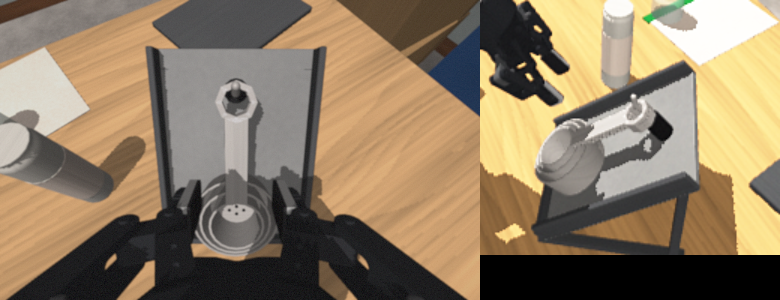

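All three hang nested and straight: eyes stacked on the pin at (237,100), concentric cups at (236,222). The can, jar and housing are untouched, and the open gripper is about 100 mm clear.

```bash
python3 -c "
from h import *
print(ctrl.hand_in())"
```

```text
the job is handed in; nothing more can be done
None
```

All three sieves hang on the hook in order (large, medium, small), each seated, nested and straight down the slope; the can, jar and housing were left alone, the gripper is clear of everything, and the job was handed in at about 29 s of robot time.

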